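# Sort the shopping into tray, crate and spice rack

### The job

Put the mixed shopping away: both lemons into the blue tray, the red onion into the wooden crate beside the garlic bulb that is already there, and the loose spice jar upright into the free middle bay of the spice rack, between the two jars that stand there. Leave the garlic in the crate and those two jars standing in their bays, set things down rather than dropping them, and mind the wall cupboards with the arm.

Things in the scene. Friction and masses are not known exactly. Their poses are not given: they have to be found in the camera images.
- lemon_a: Yellow lemon lying on its side, about 77 mm long (its x), 56 mm wide (its y), 55 mm high, 0.11 kg; grip it across its width (56 mm, along its y) at half height. Origin: centre of its underside as it lies at the start; z up. Belongs in the blue tray.
- lemon_b: Yellow lemon lying on its side, about 77 mm long (its x), 56 mm wide (its y), 55 mm high, 0.11 kg; grip it across its width (56 mm, along its y) at half height. Origin: centre of its underside as it lies at the start; z up. Belongs in the blue tray.
- onion: Dark red onion, 64 mm (x) by 67 mm (y), 71 mm high with its pointed tip up, 0.11 kg; widest at about half height (33 mm). Origin: centre of its underside; z up. Belongs in the wooden crate.
- garlic: Pale pinkish garlic bulb, about 60 mm in diameter, 59 mm high with its thin neck up, 0.04 kg; widest about 22 mm above its underside. Origin: centre of its underside; z up. Lies loose in the +y half of the wooden crate and stays in the crate.
- loose_jar: Clear cylindrical spice jar 41 mm in diameter, 105 mm high, with a black label and green contents and a round dark cap (40 mm in diameter, top 21 mm), 0.11 kg. Origin: centre of its underside; z up its axis. Stands loose among the groceries, outside the rack; belongs in the free middle bay of the spice rack.
- rack_jar_left: Clear cylindrical spice jar 41 mm in diameter, 105 mm high, with a white and red label and yellow contents and a round dark cap (40 mm in diameter, top 21 mm), 0.11 kg. Origin: centre of its underside; z up its axis. Stands in the left (+y) bay of the spice rack and stays there.
- rack_jar_right: Clear cylindrical spice jar 41 mm in diameter, 105 mm high, with a white and red label and yellow contents and a round dark cap (40 mm in diameter, top 21 mm), 0.11 kg. Origin: centre of its underside; z up its axis. Stands in the right (-y) bay of the spice rack and stays there.
- fruit_tray: Blue ceramic open tray, fixed, 150 mm (its x) by 210 mm (its y) outside, walls 5 mm thick, rim 30 mm high, inner floor 5 mm high. Two things fit side by side along its y. Origin: centre of its underside; z up. Wall cupboards hang 0.48 m above the worktop beyond x = 0.52 (where y > -0.21) and beyond y = 0.46: go round, not under.
- onion_crate: Pale wooden slatted open crate, fixed to the worktop, 150 mm (its x) by 210 mm (its y) outside, walls 6 mm thick with a 12 mm square post inside each corner, rim 34 mm high, inner floor 6 mm high. Two things fit side by side along its y. Origin: centre of its underside; y along its long side, z up.
- spice_rack: Low dark-wood spice rack, fixed, 70 mm (its x) by 198 mm (its y), 42 mm high; three open-topped bays in a row along its y, 58 mm square inside, centres 64 mm apart, floor 8 mm high. The outer bays hold a jar each; the middle one, over the origin, is free. Neighbouring jars stand 23 mm apart, so let the fingers close along the rack's x. Origin: centre of its underside; z up.
Mind the look-alikes: they are no part of the job. What is shaped like the onion but purple is not meant.

How it is judged:
At the end, for the whole second after the job is handed in: Lemons inside the blue tray, onion and garlic inside the wooden crate; the loose jar stands on the floor of the rack's middle bay, the other jars in their outer bays, upright (0.12 rad) and within 14 mm of the bay centres along each rack axis; the four things moved released, at rest (0.03 m/s) (x of lemon_a in the frame of fruit_tray between -0.07 and 0.07 m and y of lemon_a in the frame of fruit_tray between -0.1 and 0.1 m and z of lemon_a in the frame of fruit_tray between -0.005 and 0.068 m and x of lemon_b in the frame of fruit_tray between -0.07 and 0.07 m and y of lemon_b in the frame of fruit_tray between -0.1 and 0.1 m and z of lemon_b in the frame of fruit_tray between -0.005 and 0.068 m and x of onion in the frame of onion_crate between -0.07 and 0.07 m and y of onion in the frame of onion_crate between -0.1 and 0.1 m and z of onion in the frame of onion_crate between -0.005 and 0.068 m and x of garlic in the frame of onion_crate between -0.07 and 0.07 m and y of garlic in the frame of onion_crate between -0.1 and 0.1 m and z of garlic in the frame of onion_crate between -0.005 and 0.068 m and x of loose_jar in the frame of spice_rack between -0.014 and 0.014 m and y of loose_jar in the frame of spice_rack between -0.014 and 0.014 m and z of loose_jar in the frame of spice_rack between 0 and 0.016 m and angle between each of loose_jar, rack_jar_left, rack_jar_right's own z axis and vertical below 0.12 rad and x of rack_jar_left in the frame of spice_rack between -0.014 and 0.014 m and y of rack_jar_left in the frame of spice_rack between 0.05 and 0.078 m and z of rack_jar_left in the frame of spice_rack between 0 and 0.016 m and x of rack_jar_right in the frame of spice_rack between -0.014 and 0.014 m and y of rack_jar_right in the frame of spice_rack between -0.078 and -0.05 m and z of rack_jar_right in the frame of spice_rack between 0 and 0.016 m and linear speed of each of lemon_a, lemon_b, onion, loose_jar below 0.03 m/s and contact force between each of lemon_a, lemon_b, onion, loose_jar and the fingers below 0.1 N); the robot touches nothing.
It fails at once if one of the four things is dropped or knocked (moves faster than 1 m/s with no finger on it, as after a 5 cm fall) ((linear speed of lemon_a above 1 m/s and contact force between lemon_a and the fingers below 0.05 N) or (linear speed of lemon_b above 1 m/s and contact force between lemon_b and the fingers below 0.05 N) or (linear speed of onion above 1 m/s and contact force between onion and the fingers below 0.05 N) or (linear speed of loose_jar above 1 m/s and contact force between loose_jar and the fingers below 0.05 N)).
It fails at once if a jar already in the rack is knocked over or lifted out (angle between any of rack_jar_left, rack_jar_right's own z axis and vertical above 0.5 rad or z of any of rack_jar_left, rack_jar_right in the frame of spice_rack above 0.05 m).
It also fails if it takes over 106 s, if anything falls off the work surface, if the arm or the gripper's body presses on something with over 40 N, if the wrist force passes 120 N, or if a joint passes its speed limit or range.

### The arm

A 6-joint arm with a two-finger parallel gripper is mounted at the origin on a cart in front of the work surface, level with it; the furniture and walls round the work are solid. World frame = base frame: x ahead of the robot, y to its left, z up, the work surface at z = 0. Lengths are in m, angles in rad, forces in N, time in s.
With the tool pointing down it reaches from about 0.3 to 0.775 m from the base axis. Payload 14.6 kg.
Tool frame: the origin (TCP) lies on the centre line of the jaws, within the pads' length; the fingertips stand 19 mm ahead of it and the grasp point (between the pads) is the TCP; y points along the fingers, x is the direction in which the jaws open and shut, and the axes are right-handed (so a half turn about y gives the same grasp; the last joint's range is limited). The gripper opens to 94 mm and grips with 3 to 60 N. Pads are 16 mm wide; open, the fingers measure 119 mm over their backs; the gripper's body (75 mm by 177 mm) begins 78 mm behind the grasp point.
Start: joints at [-1.241, 0.3, 1.521, -0, 1.321, -0.067], TCP at [0.213, -0.507, 0.193] pointing down, gripper open.
Joint ranges: [-3.03, 3.03], [-0.79, 2.21], [0.23, 2.52], [-1.04, 4.18], [0, 3.07], [-2.55, 2.55]. Speed limits (rad/s): [2.22, 2.22, 2.57, 3.14, 3.14, 3.14].

### API

Orientations are given as [roll, pitch, yaw] about the fixed x, y, z axes, in that order (R = Rz(yaw) Ry(pitch) Rx(roll)).
In Python, from station import get_obs, cams, workorder gives the robot as it stands.
- The arm moves only by the shell command python3 -m handwheel 'ROWS' [FORCE]. ROWS is JSON, a list of rows, each an object of numbers: "fingers": the opening, from -1 (shut) to 1 (fully open); "x", "y", "z": the shift along the tool's x, y, z in m; "spin": the turn about the tool's y in degrees. In form: [{"fingers": .., "x": .., "y": .., "z": .., "spin": ..}, ...]. A call has exactly 10 rows; each row is the pose to reach, as a shift and turn from the pose commanded when the call began, along the tool's axes at that moment; what a row does not reach only later rows make up. A row lasts 1/10 s, in which the tool goes at most 50 mm and 8.59 degrees, less where a joint would pass 70% of its speed; a pose out of reach is approached as far as the arm can. A call with a gripper value outside its range is refused whole. The fingers move at their own pace and stop on an object; FORCE is the grip in N (left out, the last holds). Time passes only in rows, so rows that repeat a pose let the fingers close, or fill a call up. It gives the time, the measured TCP pose, the force and the opening at its end, in the units of the state.
- get_obs(): the state, without advancing time (a new reading comes with each control period).
- cams.camera(name): name is "scene" or "side" or "wrist"; returns (picture, depth): 480x640x3 uint8, red, green, blue; 480x640 float32, m along the optical axis (not along the pixel's ray), 0 where there is no reading.
- cams.get_calibration(name): a dict with "fx", "fy", "cx", "cy" (pixels), "view" (4x4, takes a point from world to camera coordinates). Camera axes: x right, y down, z forward; pixel columns grow to the right and rows downward; lengths in m; the calibration is good to about 2 mm. A picture is of the moment at which its call begins: read the wrist's pose just before it. get_calibration takes no time and is no camera call; for the wrist camera it gives the pose at the moment of the call.
- workorder.hand_in(): hands the job in, once; it reports no verdict.
The state is a dict: "time_s": time; "qpos": joint angles; "joint_vel": joint speeds; "tau": joint torques, N m; "ee_pos": TCP position; "eef_rot": TCP orientation; "force": force on the tool from outside, world axes, zero at the start; "moment": the same for the moment, N m; "grip_width": finger opening in m.
Only numpy, scipy, OpenCV 4.12 (cv2) and the standard library are available. Lean on these libraries where they do the work, as an engineer would, in place of code of your own. Each camera call takes 0.05 s, during which the arm holds its last target. There are 200 camera calls.

## Working session

There is one attempt and no reset: what is moved stays moved. The work goes in short steps, Python scripts to look and compute and a shell command to move; the robot and the scene stay as the last step left them, time stands still between calls to the robot, and variables do not carry over. Pictures are saved under pics/ and viewed, about 12 in all and at most 16, crops included, and the job is handed in when it is done.

```bash
ls; mkdir -p pics; python3 - <<'E'
from station import get_obs,cams
import cv2,numpy as np
o=get_obs();print({k:np.round(v,3).tolist() for k,v in o.items()})
for n in ["scene","side"]:
    im,d=cams.camera(n);cv2.imwrite(f"pics/{n}0.png",im[:,:,::-1]);np.save(f"pics/{n}0.npy",d)
    c=cams.get_calibration(n);print(n,c["fx"],c["cx"],c["cy"],np.round(-c["view"][:3,:3].T@c["view"][:3,3],3),np.round(c["view"][2,:3],2),(d>0).mean())
c=cams.get_calibration("wrist");print(c["fx"],np.round(c["view"],3).tolist())
E
```

```text
pics
{'time_s': 0.0, 'qpos': [-1.241, 0.3, 1.522, -0.0, 1.321, -0.067], 'joint_vel': [-0.002, 0.0, -0.001, 0.0, -0.0, -0.001], 'tau': [-0.001, -53.181, -35.273, 0.071, 0.024, -0.0], 'ee_pos': [0.212, -0.507, 0.192], 'eef_rot': [-1.571, 0.001, -1.174], 'force': [-0.248, 0.495, 0.719], 'moment': [0.014, -0.003, 0.018], 'grip_width': 0.094}
scene 434.0747416473631 324.77632481477104 234.56074221558112 [-0.046  0.223  1.169] [ 0.46 -0.19 -0.87] 0.9752180989583333
side 592.3262580593837 330.07802569716773 246.86673588058926 [-0.94  -0.419  1.044] [ 0.81  0.23 -0.53] 0.922724609375
409.54034987431385 [[0.386, -0.922, -0.001, -0.55], [-0.888, -0.372, 0.27, -0.027], [-0.249, -0.103, -0.963, 0.392], [0.0, 0.0, 0.0, 1.0]]
```

View pics/scene0.png

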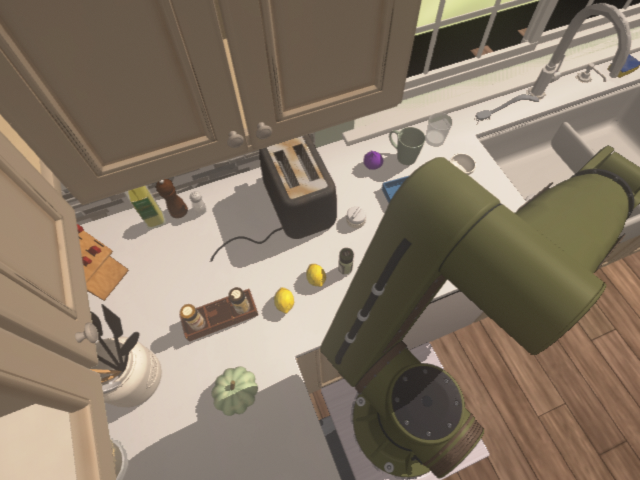

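View pics/side0.png

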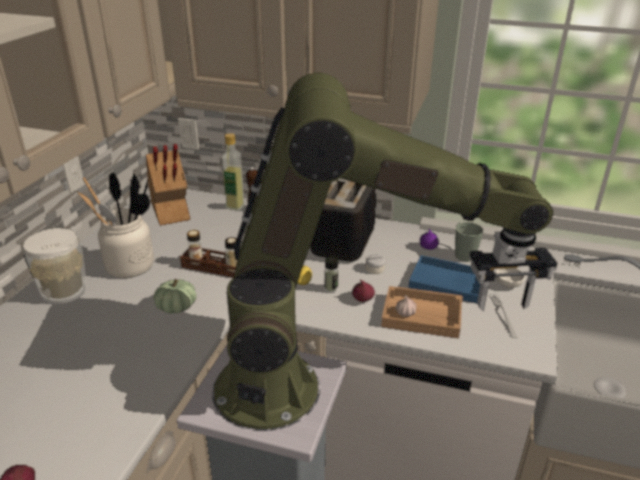

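The scene view shows lemons at (285,299) and (316,274), the loose jar at (346,260), the rack at (218,315), a purple look-alike onion at (373,159) and a white timer-like item at (357,215). The side view shows the red onion at (363,291), the crate with garlic at (422,312), the tray at (447,280) and the purple onion at (429,240). There is also a red thing at (18,472), off on the other counter.

Candidates:
- **Onion:** red (363,291), purple (429,240) or far red (18,472) in side. I choose (363,291).
- **Lemons:** only the two yellow ones.
- **Jar:** the loose green one at scene (346,260). The pepper mill and shaker at (172,195) and (197,200) are not jars.

```bash
cat > h.py <<'E'
import numpy as np,cv2
from station import get_obs,cams
def shot(n,name=None):
    c=cams.get_calibration(n); im,d=cams.camera(n)
    if name: cv2.imwrite(f"pics/{name}.png",im[:,:,::-1])
    return im,d,c
def cloud(d,c):
    v,u=np.mgrid[:480,:640]
    p=np.dstack([(u-c["cx"])/c["fx"]*d,(v-c["cy"])/c["fy"]*d,d])
    V=np.array(c["view"]); return (p-V[:3,3])@V[:3,:3]
def ray(u,v,z,c):
    V=np.array(c["view"]);R=V[:3,:3];o=-R.T@V[:3,3]
    r=R.T@np.array([(u-c["cx"])/c["fx"],(v-c["cy"])/c["fy"],1]); return (o+r*(z-o[2])/r[2])[:2]
def blobs(im,lo,hi,amin=60,roi=None):
    m=cv2.inRange(cv2.cvtColor(im,cv2.COLOR_RGB2HSV),np.array(lo),np.array(hi))
    if roi: k=np.zeros_like(m);u0,v0,u1,v1=roi;k[v0:v1,u0:u1]=1;m=m*k
    n,L,s,ce=cv2.connectedComponentsWithStats(m)
    return [(L==i,s[i,4],ce[i]) for i in range(1,n) if s[i,4]>=amin]
E
python3 - <<'E'
from h import *
for n in ["scene","side"]:
    im=cv2.imread(f"pics/{n}0.png")[:,:,::-1].copy();d=np.load(f"pics/{n}0.npy");c=cams.get_calibration(n);P=cloud(d,c)
    for nm,lo,hi in [("yel",(20,140,120),(35,255,255)),("red",(165,80,40),(179,255,255)),("purp",(130,80,40),(160,255,255)),("blue",(100,120,40),(115,255,255))]:
        for m,a,ce in blobs(im,lo,hi,40):
            p=P[m&(d>0)];print(n,nm,a,np.round(ce),np.round(np.median(p,0),3),np.round(p.min(0),3),np.round(p.max(0),3))
    pts={"scene":[(346,255),(347,262),(192,318),(238,298),(255,297),(183,335),(218,315),(357,215)],"side":[(332,264),(390,290),(462,296),(456,334),(383,327),(405,307),(195,237),(232,243),(331,290),(415,263),(476,299),(375,265)]}[n]
    for u,v in pts: print(n,(u,v),np.round(P[v,u],3))
E
```

```text
scene yel 252 [316. 274.] [0.429 0.055 0.05 ] [0.403 0.034 0.029] [0.465 0.075 0.061]
scene yel 309 [285. 299.] [0.392 0.164 0.05 ] [0.366 0.139 0.029] [0.433 0.184 0.059]
scene purp 206 [373. 159.] [ 0.739 -0.27   0.051] [ 0.719 -0.301  0.031] [ 0.772 -0.248  0.072]
scene (346, 255) [ 0.428 -0.033  0.106]
scene (347, 262) [ 0.415 -0.031  0.088]
scene (192, 318) [0.418 0.402 0.101]
scene (238, 298) [0.418 0.277 0.114]
scene (255, 297) [ 0.454  0.237 -0.002]
scene (183, 335) [ 0.424  0.453 -0.001]
scene (218, 315) [0.439 0.349 0.006]
scene (357, 215) [ 0.569 -0.135  0.041]
side yel 95 [303. 274.] [0.419 0.048 0.048] [ 0.142 -0.043  0.028] [0.445 0.059 0.264]
side red 260 [363. 292.] [ 0.39  -0.141  0.044] [ 0.374 -0.167  0.017] [ 0.417 -0.107  0.065]
side red 279 [ 19. 473.] [-0.397  0.354  0.053] [-0.417  0.332  0.033] [-0.378  0.385  0.074]
side purp 229 [429. 240.] [ 0.73  -0.277  0.043] [ 0.713 -0.304  0.009] [ 0.763 -0.251  0.066]
side (332, 264) [-0.94  -0.419  1.044]
side (390, 290) [ 0.435 -0.209  0.034]
side (462, 296) [ 0.468 -0.411  0.035]
side (456, 334) [ 0.323 -0.413  0.013]
side (383, 327) [ 0.307 -0.218  0.001]
side (405, 307) [ 0.358 -0.266  0.044]
side (195, 237) [0.425 0.397 0.106]
side (232, 243) [0.415 0.269 0.115]
side (331, 290) [ 0.419 -0.038  0.008]
side (415, 263) [ 0.654 -0.249 -0.003]
side (476, 299) [ 0.495 -0.451  0.014]
side (375, 265) [ 0.547 -0.14   0.035]
```

```bash
python3 - <<'E'
import cv2,numpy as np
a=cv2.imread("pics/side0.png")[220:350,280:520];b=cv2.imread("pics/scene0.png")[235:350,170:360]
A=cv2.resize(a,None,fx=2.5,fy=2.5,interpolation=2);B=cv2.resize(b,(600,363)) 
cv2.imwrite("pics/crop0.png",np.vstack([A[:,:600][:235+90],B[:270]]))
E
```

```text
(no output)
```

View pics/crop0.png

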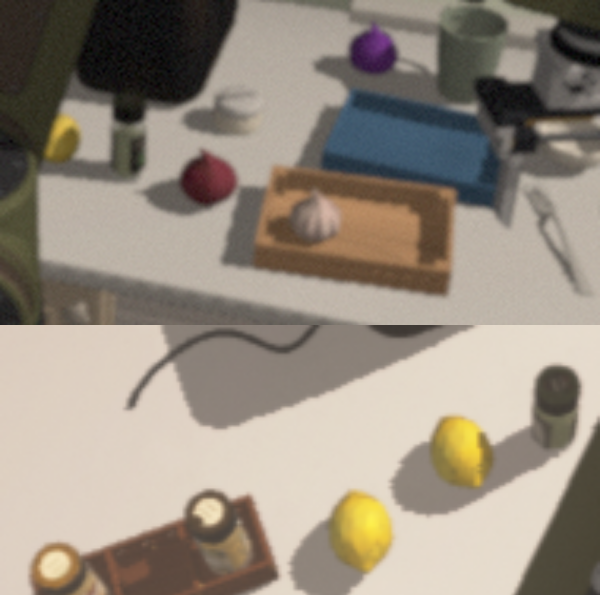

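The crop confirms the choice: dark red onion at side (363,291), garlic in the crate, loose green jar, and lemons next to the rack. I'll move over the crate with yaw 0 for a close look.

```bash
python3 -m handwheel '[{"fingers":1,"x":-0.02,"y":-0.01,"z":0.03,"spin":-6},{"fingers":1,"x":-0.035,"y":-0.02,"z":0.065,"spin":-14},{"fingers":1,"x":-0.05,"y":-0.03,"z":0.1,"spin":-22},{"fingers":1,"x":-0.065,"y":-0.04,"z":0.14,"spin":-30},{"fingers":1,"x":-0.08,"y":-0.05,"z":0.18,"spin":-38},{"fingers":1,"x":-0.095,"y":-0.058,"z":0.215,"spin":-46},{"fingers":1,"x":-0.11,"y":-0.058,"z":0.24,"spin":-54},{"fingers":1,"x":-0.118,"y":-0.058,"z":0.253,"spin":-62},{"fingers":1,"x":-0.118,"y":-0.058,"z":0.253,"spin":-67.3},{"fingers":1,"x":-0.118,"y":-0.058,"z":0.253,"spin":-67.3}]' 20
python3 - <<'E'
from h import *
im,d,c=shot("wrist","w1");P=cloud(d,c);np.save("pics/w1.npy",P)
print(get_obs()["ee_pos"],get_obs()["eef_rot"],get_obs()["time_s"])
for nm,lo,hi in [("red",(165,80,40),(179,255,255)),("blue",(100,120,40),(115,255,255))]:
    for m,a,ce in blobs(im,lo,hi,100):
        p=P[m&(d>0)];print(nm,a,np.round(ce),np.round(np.median(p,0),3),np.round(np.percentile(p,1,0),3),np.round(np.percentile(p,99,0),3))
E
```

```text
time_s: 1.1
ee_pos: [0.4005, -0.3002, 0.2503]
eef_rot: [-1.571, 0.0, 0.003]
force: [0.4, -0.1, 0.2]
grip_width: 0.094
[ 0.40027103 -0.30054198  0.25032006] [-1.57051361e+00  3.57547993e-04 -1.24365591e-03] 1.15
red 3508 [336.  37.] [ 0.415 -0.145  0.048] [ 0.382 -0.169  0.03 ] [ 0.441 -0.115  0.068]
```

View pics/w1.png

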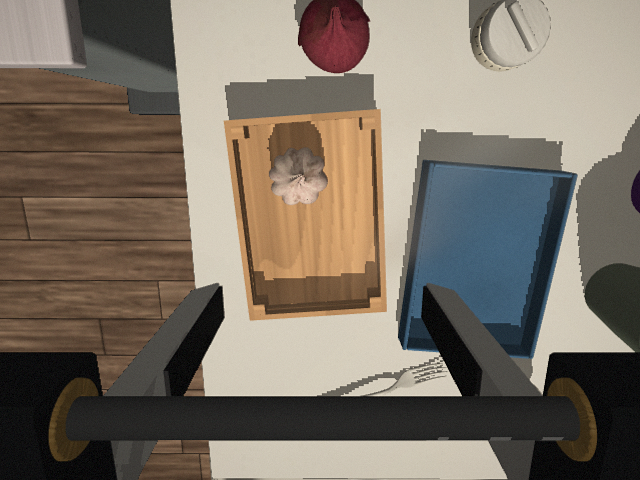

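The wrist view shows the onion at (335,35), the crate rim corners at (225,122), (381,111), (386,312) and (250,319), the garlic at (299,178), and the tray rim corners at (424,161), (576,173), (531,356) and (399,348).

```bash
python3 - <<'E'
from h import *
c=cams.get_calibration("wrist");P=np.load("pics/w1.npy")
for n,z,q in [("crate",.034,[(225,122),(381,111),(386,312),(250,319)]),("tray",.03,[(424,161),(576,173),(531,356),(399,348)])]:
    w=np.array([ray(u,v,z,c) for u,v in q]);e=w[0]-w[3]+w[1]-w[2]
    print(n,w.round(3).tolist(),"ctr",w.mean(0).round(3),"yaw of y",np.degrees(np.arctan2(-e[0],e[1])).round(1))
im=cv2.imread("pics/w1.png")[:,:,::-1].copy()
print("garlic",ray(299,178,.03,c),P[178,299])
(m,a,ce),=blobs(im,(165,80,40),(179,255,255),500)
p=P[m];p=p[p[:,2]>.02];r=[]
A=np.c_[2*p[:,:2],np.ones(len(p))]
# sphere-like fit
q=p[p[:,2]<.055];A=np.c_[2*q,np.ones(len(q))];s=np.linalg.lstsq(A,(q**2).sum(1),rcond=None)[0];print("onion sphere",s[:3].round(3),"R",np.sqrt(s[3]+s[:3]@s[:3]).round(3))
E
```

```text
crate [[0.308, -0.215], [0.457, -0.206], [0.47, -0.414], [0.322, -0.422]] ctr [ 0.389 -0.314] yaw of y 3.7
tray [[0.502, -0.253], [0.655, -0.265], [0.638, -0.47], [0.487, -0.46]] ctr [ 0.57  -0.362] yaw of y -4.4
garlic [ 0.37788954 -0.26930209] [ 0.37967138 -0.26556317  0.06058697]
onion sphere [ 0.411 -0.137  0.023] R 0.034
```

```bash
python3 -m handwheel '[{"fingers":1,"x":0.003,"y":0,"z":0.03,"spin":0},{"fingers":1,"x":0.006,"y":0,"z":0.07,"spin":0},{"fingers":1,"x":0.009,"y":0.01,"z":0.11,"spin":0},{"fingers":1,"x":0.011,"y":0.03,"z":0.145,"spin":0},{"fingers":1,"x":0.011,"y":0.06,"z":0.163,"spin":0},{"fingers":1,"x":0.011,"y":0.1,"z":0.163,"spin":0},{"fingers":1,"x":0.011,"y":0.14,"z":0.163,"spin":0},{"fingers":1,"x":0.011,"y":0.18,"z":0.163,"spin":0},{"fingers":1,"x":0.011,"y":0.205,"z":0.163,"spin":0},{"fingers":1,"x":0.011,"y":0.215,"z":0.163,"spin":0}]' 15
python3 -m handwheel '[{"fingers":0.2,"x":0,"y":0,"z":0,"spin":0},{"fingers":0.2,"x":0,"y":0,"z":0,"spin":0},{"fingers":0,"x":0,"y":0,"z":0,"spin":0},{"fingers":0,"x":0,"y":0,"z":0,"spin":0},{"fingers":0,"x":0,"y":0,"z":0,"spin":0},{"fingers":0,"x":0,"y":0,"z":0,"spin":0},{"fingers":0,"x":0,"y":0,"z":0,"spin":0},{"fingers":0,"x":0,"y":0,"z":0,"spin":0},{"fingers":0,"x":0,"y":0,"z":0,"spin":0},{"fingers":0,"x":0,"y":0,"z":0,"spin":0}]' 15
```

```text
time_s: 2.15
ee_pos: [0.4099, -0.1375, 0.0335]
eef_rot: [-1.569, 0.003, -0.003]
force: [-0.3, 0.4, 1.0]
grip_width: 0.0939
time_s: 3.15
ee_pos: [0.4111, -0.1377, 0.0355]
eef_rot: [-1.571, 0.0, 0.001]
force: [-2.4, -0.7, 2.3]
grip_width: 0.0471
```

The opening reached 47 mm, narrower than the 64 mm onion, so I'm looking again.

```bash
python3 - <<'E'
from h import *
im,d,c=shot("wrist","w2");o=get_obs();print(o["ee_pos"],o["grip_width"],o["force"])
im2,d2,c2=shot("side");cv2.imwrite("pics/w2b.png",np.hstack([im[::2,::2,::-1],im2[170:410,220:540,::-1]]))
E
```

```text
[ 0.41110811 -0.13764868  0.03554581] 0.0469086096130024 [-1.82804337  0.73958236  2.15393505]
```

View pics/w2b.png

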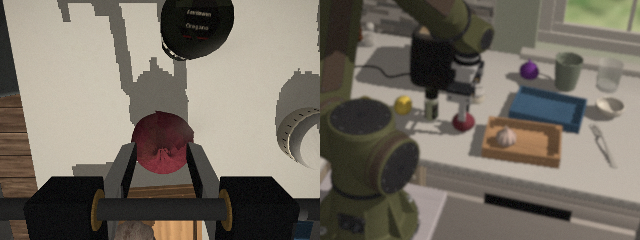

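The onion sits slightly ahead (+y) of the jaw line, so the fingers hold only a chord of it. I'll measure by how much.

```bash
python3 - <<'E'
from h import *
im,d,c=shot("wrist");P=cloud(d,c)
b=max(blobs(im,(165,80,40),(179,255,255),500),key=lambda t:t[1]);m=b[0]&(d>0)
p=P[m];print(b[1:],p.min(0),p.max(0),np.percentile(p,[2,98],axis=0).round(3))
t=p[np.argsort(-p[:,2])[:60]];print("tip",t.mean(0))
q=p[(p[:,2]<.06)&(p[:,2]>.01)];A=np.c_[2*q,np.ones(len(q))];s=np.linalg.lstsq(A,(q**2).sum(1),rcond=None)[0];print("sphere",s[:3].round(3),"R",np.sqrt(s[3]+s[:3]@s[:3]).round(3))
for pt in [get_obs()["ee_pos"]]:
    x=c["view"][:3,:3]@pt+c["view"][:3,3];print("tcp px",x[0]/x[2]*c["fx"]+c["cx"],x[1]/x[2]*c["fy"]+c["cy"])
E
```

```text
(np.int32(7281), array([324.22345832, 290.51600055])) [ 0.38264579 -0.18978771 -0.001002  ] [ 0.44351923 -0.10343672  0.07174402] [[ 0.388 -0.161  0.034]
 [ 0.435 -0.106  0.066]]
tip [ 0.41281046 -0.12698247  0.07033034]
sphere [ 0.412 -0.136  0.026] R 0.032
tcp px 320.4940335902366 290.60760282357376
```

```bash
python3 - <<'E'
import cv2
a=cv2.imread("pics/w2.png")[190:420,190:460];cv2.imwrite("pics/c2.png",cv2.resize(a,None,fx=2.5,fy=2.5,interpolation=2))
E
```

```text
(no output)
```

View pics/c2.png

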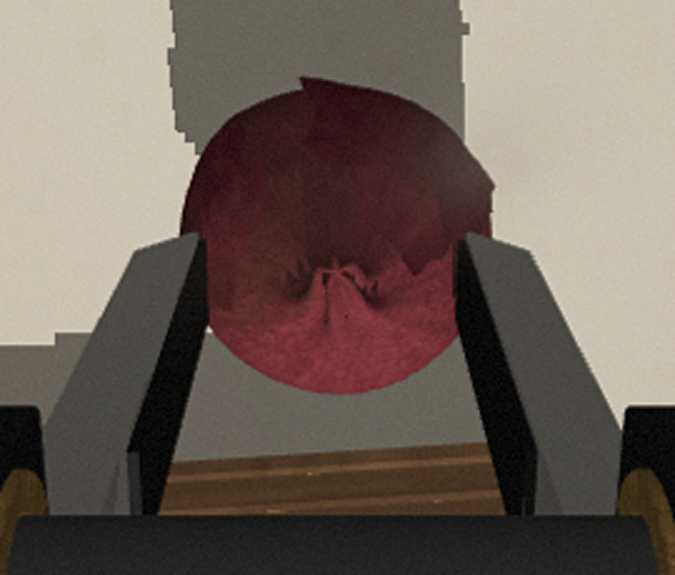

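The jaws are centred on the onion but stand at exactly the commanded 47 mm. I'll close further to see whether the fingers stop on it.

```bash
python3 -m handwheel '[{"fingers":-0.2,"x":0,"y":0,"z":0,"spin":0},{"fingers":-0.4,"x":0,"y":0,"z":0,"spin":0},{"fingers":-0.6,"x":0,"y":0,"z":0,"spin":0},{"fingers":-0.6,"x":0,"y":0,"z":0,"spin":0},{"fingers":-0.6,"x":0,"y":0,"z":0,"spin":0},{"fingers":-0.6,"x":0,"y":0,"z":0,"spin":0},{"fingers":-0.6,"x":0,"y":0,"z":0,"spin":0},{"fingers":-0.6,"x":0,"y":0,"z":0,"spin":0},{"fingers":-0.6,"x":0,"y":0,"z":0,"spin":0},{"fingers":-0.6,"x":0,"y":0,"z":0,"spin":0}]' 12
python3 - <<'E'
from h import *
im,d,c=shot("wrist","w3");P=cloud(d,c)
b=max(blobs(im,(165,80,40),(179,255,255),500),key=lambda t:t[1]);m=b[0]&(d>0)
p=P[m];print(b[1:],np.percentile(p,[1,99],axis=0).round(3))
a=im[190:420,190:460,::-1];cv2.imwrite("pics/c3.png",cv2.resize(a,None,fx=2,fy=2,interpolation=2))
E
```

```text
time_s: 4.3
ee_pos: [0.4115, -0.1379, 0.0358]
eef_rot: [-1.571, -0.001, 0.001]
force: [-2.9, -2.7, 4.7]
grip_width: 0.0438
(np.int32(7021), array([324.48867683, 288.96268338])) [[ 0.387 -0.162  0.032]
 [ 0.434 -0.105  0.069]]
```

View pics/c3.png

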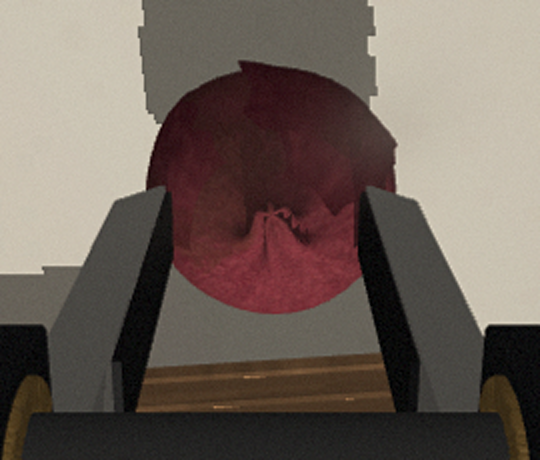

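```bash
python3 - <<'E'
from h import *
im,d,c=shot("wrist");P=cloud(d,c)
for v in (284,290,300,320,340): print(v,[(u,P[v,u].round(3).tolist(),d[v,u].round(3)) for u in (260,268,280,365,372,380)])
print(get_obs()["force"],get_obs()["grip_width"])
E
python3 -m handwheel '[{"fingers":-0.6,"x":0,"y":-0.002,"z":0,"spin":0},{"fingers":-0.6,"x":0,"y":-0.005,"z":0,"spin":0},{"fingers":-0.6,"x":0,"y":-0.008,"z":0,"spin":0},{"fingers":-0.6,"x":0,"y":-0.01,"z":0,"spin":0},{"fingers":-0.6,"x":0,"y":-0.01,"z":0,"spin":0},{"fingers":-0.6,"x":0,"y":-0.01,"z":0,"spin":0},{"fingers":-0.6,"x":0,"y":-0.01,"z":0,"spin":0},{"fingers":-0.6,"x":0,"y":-0.01,"z":0,"spin":0},{"fingers":-0.6,"x":0,"y":-0.01,"z":0,"spin":0},{"fingers":-0.6,"x":0,"y":-0.01,"z":0,"spin":0}]' 20
python3 - <<'E'
from h import *
im,d,c=shot("wrist");P=cloud(d,c)
b=max(blobs(im,(165,80,40),(179,255,255),500),key=lambda t:t[1]);print(b[1:],np.percentile(P[b[0]&(d>0)],[1,99],axis=0).round(3))
E
```

```text
284 [(260, [0.376, -0.148, 0.001], np.float32(0.243)), (268, [0.387, -0.129, 0.05], np.float32(0.19)), (280, [0.393, -0.129, 0.05], np.float32(0.19)), (365, [0.432, -0.128, 0.052], np.float32(0.189)), (372, [0.436, -0.13, 0.047], np.float32(0.194)), (380, [0.439, -0.129, 0.051], np.float32(0.19))]
290 [(260, [0.385, -0.129, 0.058], np.float32(0.183)), (268, [0.388, -0.128, 0.059], np.float32(0.182)), (280, [0.393, -0.132, 0.051], np.float32(0.19)), (365, [0.432, -0.13, 0.053], np.float32(0.188)), (372, [0.435, -0.13, 0.054], np.float32(0.187)), (380, [0.438, -0.129, 0.058], np.float32(0.183))]
300 [(260, [0.386, -0.129, 0.069], np.float32(0.172)), (268, [0.389, -0.13, 0.067], np.float32(0.175)), (280, [0.393, -0.136, 0.052], np.float32(0.191)), (365, [0.433, -0.137, 0.05], np.float32(0.193)), (372, [0.435, -0.133, 0.059], np.float32(0.183)), (380, [0.436, -0.128, 0.07], np.float32(0.171))]
320 [(260, [0.389, -0.128, 0.089], np.float32(0.153)), (268, [0.39, -0.134, 0.078], np.float32(0.165)), (280, [0.392, -0.149, 0.046], np.float32(0.2)), (365, [0.433, -0.148, 0.048], np.float32(0.197)), (372, [0.434, -0.141, 0.063], np.float32(0.181)), (380, [0.434, -0.13, 0.085], np.float32(0.157))]
340 [(260, [0.391, -0.131, 0.099], np.float32(0.144)), (268, [0.391, -0.141, 0.08], np.float32(0.165)), (280, [0.386, -0.186, -0.001], np.float32(0.254)), (365, [0.439, -0.185, 0.0], np.float32(0.253)), (372, [0.443, -0.185, 0.0], np.float32(0.254)), (380, [0.434, -0.137, 0.088], np.float32(0.157))]
[-2.31600097 -2.03043139  6.09981465] 0.04366631208836126
time_s: 5.4
ee_pos: [0.4116, -0.1377, 0.0462]
eef_rot: [-1.571, -0.001, 0.001]
force: [-2.8, 1.1, 11.6]
grip_width: 0.0191
(np.int32(5112), array([325.86697966, 268.90199531])) [[ 0.387 -0.16   0.032]
 [ 0.444 -0.103  0.068]]
```

The fingers end at about z=0.05 while ee_pos reads 0.036, so they sit well higher than the nominal tip offset and were only pinching the onion's shoulder. I'll rise, open, and measure the true fingertip height relative to the TCP reading.

```bash
python3 -m handwheel '[{"fingers":0.2,"x":0,"y":0,"z":0,"spin":0},{"fingers":0.6,"x":0,"y":0,"z":0,"spin":0},{"fingers":0.6,"x":0,"y":0,"z":0,"spin":0},{"fingers":0.6,"x":0,"y":-0.01,"z":0,"spin":0},{"fingers":0.6,"x":0,"y":-0.03,"z":0,"spin":0},{"fingers":0.6,"x":0,"y":-0.06,"z":0,"spin":0},{"fingers":0.6,"x":0,"y":-0.09,"z":0,"spin":0},{"fingers":0.6,"x":0,"y":-0.11,"z":0,"spin":0},{"fingers":0.6,"x":0,"y":-0.12,"z":0,"spin":0},{"fingers":0.6,"x":0,"y":-0.12,"z":0,"spin":0}]' 20
python3 - <<'E'
from h import *
im,d,c=shot("wrist","w4");P=cloud(d,c);o=get_obs();e=o["ee_pos"];print(e,o["grip_width"],o["force"])
f=(P[:,:,2]>.10)&(d>0)&(np.arange(480)[:,None]<385)
for s in (-1,1):
    q=P[f&(np.sign(P[:,:,0]-e[0])==s)]-e
    print(s,len(q),np.percentile(q,[0.3,2,50,98,99.7],axis=0).round(3).tolist())
    t=f&(np.sign(P[:,:,0]-e[0])==s);vv,uu=np.nonzero(t);print("top px",vv.min(),uu[vv==vv.min()])
b=max(blobs(im,(165,80,40),(179,255,255),500),key=lambda t:t[1]);p=P[b[0]&(d>0)];print(b[1:],np.percentile(p,[1,99],axis=0).round(3))
q=p[(p[:,2]<.055)];A=np.c_[2*q,np.ones(len(q))];s=np.linalg.lstsq(A,(q**2).sum(1),rcond=None)[0];print("onion",s[:3].round(3))
E
```

```text
time_s: 6.45
ee_pos: [0.4116, -0.1378, 0.1666]
eef_rot: [-1.572, -0.002, 0.001]
force: [0.5, 0.5, -0.8]
grip_width: 0.0751
[ 0.41111982 -0.13759769  0.16542309] 0.07509067857957788 [ 0.52559142 -0.3604268  -0.33941417]
-1 9507 [[-0.06, -0.008, 0.016], [-0.058, -0.006, 0.021], [-0.042, 0.01, 0.087], [-0.036, 0.034, 0.128], [-0.036, 0.034, 0.128]]
top px 283 [234 235 236 237 238]
1 19529 [[0.002, -0.007, -0.065], [0.007, -0.003, -0.063], [0.047, 0.067, -0.035], [0.176, 0.139, 0.127], [0.187, 0.145, 0.128]]
top px 0 [611 612 613 615 616 617 618 619 620 621 622 623 624 625 626 627 628 629
 630 631 632 633 634 635 636 637 638 639]
(np.int32(3645), array([329.23648834, 223.57091907])) [[ 0.387 -0.161  0.034]
 [ 0.445 -0.104  0.068]]
onion [ 0.415 -0.134  0.023]
```

View pics/w4.png

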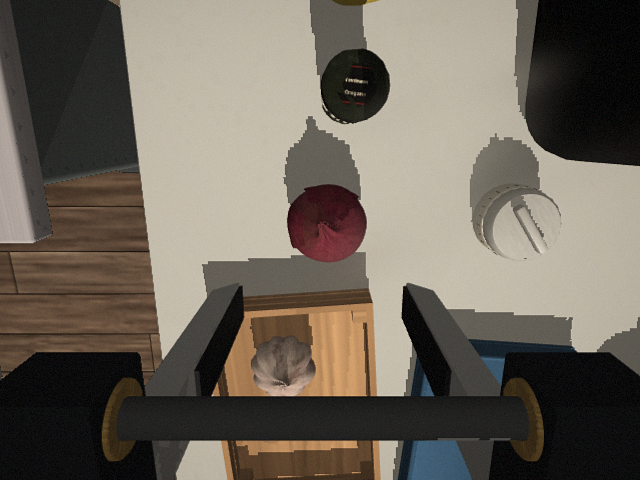

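The fingertips measure 15 mm above the ee_pos reading rather than 19 mm below it, so I must command about 34 mm lower than nominal: ee_z = grasp height − 0.034. The image shows the onion at (328,223), jar at (355,85), timer at (517,222) and garlic at (283,365). Now to regrasp the onion.

```bash
python3 -m handwheel '[{"fingers":1,"x":0.002,"y":0.01,"z":0.002,"spin":0},{"fingers":1,"x":0.002,"y":0.03,"z":0.002,"spin":0},{"fingers":1,"x":0.002,"y":0.06,"z":0.002,"spin":0},{"fingers":1,"x":0.002,"y":0.085,"z":0.002,"spin":0},{"fingers":1,"x":0.002,"y":0.105,"z":0.002,"spin":0},{"fingers":1,"x":0.002,"y":0.125,"z":0.002,"spin":0},{"fingers":1,"x":0.002,"y":0.14,"z":0.002,"spin":0},{"fingers":1,"x":0.002,"y":0.155,"z":0.002,"spin":0},{"fingers":1,"x":0.002,"y":0.165,"z":0.002,"spin":0},{"fingers":1,"x":0.002,"y":0.165,"z":0.002,"spin":0}]' 15
python3 -m handwheel '[{"fingers":0.4,"x":0,"y":0,"z":0,"spin":0},{"fingers":0.2,"x":0,"y":0,"z":0,"spin":0},{"fingers":0,"x":0,"y":0,"z":0,"spin":0},{"fingers":0,"x":0,"y":0,"z":0,"spin":0},{"fingers":0,"x":0,"y":0,"z":0,"spin":0},{"fingers":0,"x":0,"y":0,"z":0,"spin":0},{"fingers":0,"x":0,"y":0,"z":0,"spin":0},{"fingers":0,"x":0,"y":0,"z":0,"spin":0},{"fingers":0,"x":0,"y":0,"z":0,"spin":0},{"fingers":0,"x":0,"y":0,"z":0,"spin":0}]' 15
```

```text
time_s: 7.5
ee_pos: [0.412, -0.135, -0.0014]
eef_rot: [-1.569, 0.003, 0.001]
force: [0.1, -0.3, 0.8]
grip_width: 0.0939
time_s: 8.5
ee_pos: [0.4135, -0.1357, 0.0009]
eef_rot: [-1.571, -0.001, 0.001]
force: [0.4, 0.1, 4.6]
grip_width: 0.063
```

Holding at 63 mm. Next I lift and carry it to the crate.

```bash
python3 -m handwheel '[{"fingers":0,"x":0,"y":-0.01,"z":0,"spin":0},{"fingers":0,"x":0,"y":-0.03,"z":0,"spin":0},{"fingers":0,"x":0,"y":-0.06,"z":0,"spin":0},{"fingers":0,"x":0,"y":-0.09,"z":-0.01,"spin":0},{"fingers":0,"x":-0.003,"y":-0.11,"z":-0.03,"spin":-1},{"fingers":0,"x":-0.006,"y":-0.12,"z":-0.06,"spin":-2},{"fingers":0,"x":-0.009,"y":-0.12,"z":-0.09,"spin":-3},{"fingers":0,"x":-0.012,"y":-0.12,"z":-0.12,"spin":-3.7},{"fingers":0,"x":-0.015,"y":-0.12,"z":-0.15,"spin":-3.7},{"fingers":0,"x":-0.018,"y":-0.12,"z":-0.18,"spin":-3.7}]' 20
python3 -m handwheel '[{"fingers":0,"x":-0.005,"y":0,"z":-0.025,"spin":0},{"fingers":0,"x":-0.007,"y":0,"z":-0.04,"spin":0},{"fingers":0,"x":-0.0065,"y":0,"z":-0.047,"spin":0},{"fingers":0,"x":-0.0065,"y":0.01,"z":-0.047,"spin":0},{"fingers":0,"x":-0.0065,"y":0.03,"z":-0.047,"spin":0},{"fingers":0,"x":-0.0065,"y":0.05,"z":-0.047,"spin":0},{"fingers":0,"x":-0.0065,"y":0.065,"z":-0.047,"spin":0},{"fingers":0,"x":-0.0065,"y":0.07,"z":-0.047,"spin":0},{"fingers":0,"x":-0.0065,"y":0.07,"z":-0.047,"spin":0},{"fingers":0,"x":-0.0065,"y":0.07,"z":-0.047,"spin":0}]' 20
python3 - <<'E'
from h import *
im,d,c=shot("wrist","w5");print(get_obs()["ee_pos"])
E
```

```text
time_s: 9.5
ee_pos: [0.3947, -0.3167, 0.121]
eef_rot: [-1.571, 0.0, 0.065]
force: [0.2, 0.1, -0.2]
grip_width: 0.0623
time_s: 10.5
ee_pos: [0.3922, -0.3628, 0.0511]
eef_rot: [-1.571, -0.0, 0.066]
force: [-0.0, -0.2, -0.5]
grip_width: 0.0626
[ 0.39228664 -0.36298381  0.05132124]
```

View pics/w5.png

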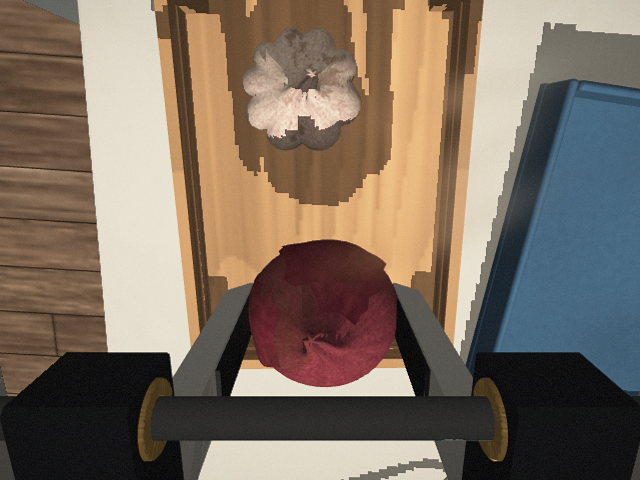

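The view shows the onion held over the crate's -y half at (325,315) with the garlic clear at (302,90). I'll lower it and release.

```bash
python3 -m handwheel '[{"fingers":0,"x":0,"y":0.01,"z":0,"spin":0},{"fingers":0,"x":0,"y":0.025,"z":0,"spin":0},{"fingers":0,"x":0,"y":0.035,"z":0,"spin":0},{"fingers":0,"x":0,"y":0.041,"z":0,"spin":0},{"fingers":0,"x":0,"y":0.043,"z":0,"spin":0},{"fingers":0,"x":0,"y":0.0435,"z":0,"spin":0},{"fingers":0,"x":0,"y":0.044,"z":0,"spin":0},{"fingers":0,"x":0,"y":0.044,"z":0,"spin":0},{"fingers":0,"x":0,"y":0.044,"z":0,"spin":0},{"fingers":0,"x":0,"y":0.044,"z":0,"spin":0}]' 20
python3 -m handwheel '[{"fingers":0.4,"x":0,"y":0,"z":0,"spin":0},{"fingers":0.5,"x":0,"y":0,"z":0,"spin":0},{"fingers":0.65,"x":0,"y":0,"z":0,"spin":0},{"fingers":0.65,"x":0,"y":0,"z":0,"spin":0},{"fingers":0.65,"x":0,"y":0,"z":0,"spin":0},{"fingers":0.65,"x":0,"y":-0.02,"z":0,"spin":0},{"fingers":0.65,"x":0,"y":-0.06,"z":0,"spin":0},{"fingers":0.65,"x":0,"y":-0.1,"z":0,"spin":0},{"fingers":1,"x":0,"y":-0.14,"z":0.03,"spin":1.8},{"fingers":1,"x":0,"y":-0.16,"z":0.07,"spin":3.7}]' 20
```

```text
time_s: 11.55
ee_pos: [0.3921, -0.3632, 0.0069]
eef_rot: [-1.571, -0.001, 0.065]
force: [-0.2, -0.0, 2.5]
grip_width: 0.0625
time_s: 12.55
ee_pos: [0.3877, -0.2936, 0.1695]
eef_rot: [-1.573, -0.003, -0.002]
force: [0.9, 0.1, 0.2]
grip_width: 0.0898
```

```bash
python3 -m handwheel '[{"fingers":1,"x":0,"y":-0.02,"z":0.03,"spin":0},{"fingers":1,"x":0.01,"y":-0.05,"z":0.07,"spin":0},{"fingers":1,"x":0.01,"y":-0.06,"z":0.11,"spin":0},{"fingers":1,"x":0.01,"y":-0.06,"z":0.15,"spin":0},{"fingers":1,"x":0.01,"y":-0.06,"z":0.19,"spin":0},{"fingers":1,"x":0.01,"y":-0.06,"z":0.23,"spin":0},{"fingers":1,"x":0.01,"y":-0.06,"z":0.27,"spin":0},{"fingers":1,"x":0.01,"y":-0.06,"z":0.30,"spin":0},{"fingers":1,"x":0.01,"y":-0.06,"z":0.31,"spin":0},{"fingers":1,"x":0.01,"y":-0.06,"z":0.31,"spin":0}]' 20
python3 - <<'E'
from h import *
im,d,c=shot("wrist","w6");P=cloud(d,c);np.save("pics/w6.npy",P);print(get_obs()["ee_pos"],get_obs()["eef_rot"])
for m,a,ce in blobs(im,(18,120,80),(36,255,255),800):
    p=P[m&(d>0)];p=p[p[:,2]>.005]
    # long axis from outline at mid-height plane
    cn,_=cv2.findContours(m.astype(np.uint8),0,1);k=max(cn,key=cv2.contourArea)[:,0]
    w=np.array([ray(u,v,.03,c) for u,v in k],np.float32);(cx,cy),(A,B),ang=cv2.fitEllipse(w*1000)
    q=p;AA=np.c_[2*q[:,:2],np.ones(len(q))]
    print("lemon",a,ce.round(),"ell",round(cx,1),round(cy,1),round(A),round(B),round(ang,1),"box ctr",((np.percentile(p,.5,0)+np.percentile(p,99.5,0))/2).round(3),"top",p[p[:,2]>p[:,2].max()-.006].mean(0).round(3))
# caps: points between z .10 and .115
m=((P[:,:,2]>.098)&(P[:,:,2]<.118)&(d>0)&(np.arange(480)[:,None]<340)).astype(np.uint8)
n,L,s,ce=cv2.connectedComponentsWithStats(m)
for i in range(1,n):
    if s[i,4]>300: p=P[L==i];print("cap",s[i].tolist(),((p.min(0)+p.max(0))/2).round(3),p.mean(0).round(3))
E
```

```text
time_s: 13.55
ee_pos: [0.3971, 0.0174, 0.2266]
eef_rot: [-1.571, -0.0, 0.003]
force: [-0.3, -0.2, -0.1]
grip_width: 0.0939
[0.39718837 0.01661029 0.22654939] [-1.57102846e+00 -2.50419124e-05  1.62333933e-03]
lemon 4513 [327.  45.] ell 401.9 165.4 55 72 77.5 box ctr [0.402 0.164 0.042] top [0.402 0.165 0.054]
lemon 3378 [365. 173.] ell 438.2 55.5 53 70 88.7 box ctr [0.437 0.057 0.043] top [0.438 0.056 0.053]
cap [531, 140, 109, 200, 3020] [0.603 0.009 0.108] [0.58  0.022 0.108]
cap [339, 268, 49, 48, 1838] [ 0.432 -0.034  0.103] [ 0.432 -0.033  0.105]
```

View pics/w6.png

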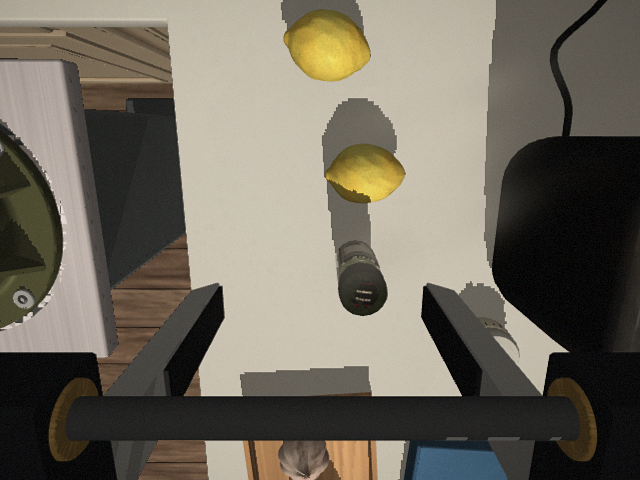

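The image shows lemon B at (327,45), lemon A at (365,173), the jar cap at (362,288) and the toaster right of 495. The jar goes first, since it would sit under the gripper body at lemon A. First a quick clearance check on the toaster and the gripper body.

```bash
python3 - <<'E'
from h import *
P=np.load("pics/w6.npy");e=np.array([.3971,.017,.2266])
m=(P[:,:,2]>.09)&(P[:,:,0]>.5)&(np.arange(480)[:,None]<330);p=P[m]
for y in (-.1,-.06,-.02,.02,.06,.1): q=p[abs(p[:,1]-y)<.02]; print(y,len(q),q[:,0].min().round(3) if len(q) else None,q[:,2].max() if len(q) else None)
for s,u in (("L",slice(0,105)),("R",slice(548,640))):
    q=(P[352:480,u]-e).reshape(-1,3);q=q[abs(q[:,2])<.2];q=q[q[:,2]>.05];print(s,np.percentile(q,[1,50,99],axis=0).round(3).tolist())
E
```

```text
-0.1 0 None None
-0.06 803 0.574 0.1559377054221845
-0.02 5277 0.574 0.1900051929082854
0.02 6123 0.574 0.18908921448809776
0.06 5774 0.574 0.18617945492725824
0.1 932 0.59 0.15656798727890492
L [[-0.063, 0.008, 0.115], [-0.048, 0.029, 0.128], [-0.04, 0.034, 0.135]]
R [[0.043, 0.01, 0.116], [0.05, 0.029, 0.128], [0.064, 0.035, 0.135]]
```

```bash
python3 -m handwheel '[{"fingers":1,"x":0.01,"y":0,"z":-0.015,"spin":0},{"fingers":1,"x":0.025,"y":0,"z":-0.035,"spin":0},{"fingers":1,"x":0.036,"y":0,"z":-0.051,"spin":0},{"fingers":0.8,"x":0.036,"y":0.03,"z":-0.051,"spin":0},{"fingers":0.7,"x":0.036,"y":0.07,"z":-0.051,"spin":0},{"fingers":0.6,"x":0.036,"y":0.11,"z":-0.051,"spin":0},{"fingers":0.6,"x":0.036,"y":0.14,"z":-0.051,"spin":0},{"fingers":0.6,"x":0.036,"y":0.17,"z":-0.051,"spin":0},{"fingers":0.6,"x":0.036,"y":0.19,"z":-0.051,"spin":0},{"fingers":0.6,"x":0.036,"y":0.195,"z":-0.051,"spin":0}]' 15
python3 -m handwheel '[{"fingers":0.2,"x":0,"y":0,"z":0,"spin":0},{"fingers":0,"x":0,"y":0,"z":0,"spin":0},{"fingers":-0.4,"x":0,"y":0,"z":0,"spin":0},{"fingers":-0.4,"x":0,"y":0,"z":0,"spin":0},{"fingers":-0.4,"x":0,"y":0,"z":0,"spin":0},{"fingers":-0.4,"x":0,"y":0,"z":0,"spin":0},{"fingers":-0.4,"x":0,"y":0,"z":0,"spin":0},{"fingers":-0.4,"x":0,"y":0,"z":0,"spin":0},{"fingers":-0.4,"x":0,"y":0,"z":0,"spin":0},{"fingers":-0.4,"x":0,"y":0,"z":0,"spin":0}]' 15
```

```text
time_s: 14.6
ee_pos: [0.432, -0.0353, 0.0297]
eef_rot: [-1.57, 0.003, -0.001]
force: [-0.6, -0.4, 0.4]
grip_width: 0.0751
time_s: 15.6
ee_pos: [0.4333, -0.0341, 0.032]
eef_rot: [-1.571, -0.0, 0.001]
force: [-2.8, -0.1, 7.5]
grip_width: 0.0406
```

Jar held at 40.6 mm. I'll lift it and go near the rack for a look.

```bash
python3 -m handwheel '[{"fingers":-0.4,"x":0,"y":-0.01,"z":0,"spin":0},{"fingers":-0.4,"x":0,"y":-0.04,"z":0,"spin":0},{"fingers":-0.4,"x":0,"y":-0.08,"z":0,"spin":0},{"fingers":-0.4,"x":0,"y":-0.12,"z":0.01,"spin":0},{"fingers":-0.4,"x":-0.002,"y":-0.14,"z":0.04,"spin":0},{"fingers":-0.4,"x":-0.004,"y":-0.14,"z":0.08,"spin":0},{"fingers":-0.4,"x":-0.006,"y":-0.14,"z":0.12,"spin":0},{"fingers":-0.4,"x":-0.008,"y":-0.14,"z":0.16,"spin":0},{"fingers":-0.4,"x":-0.01,"y":-0.14,"z":0.2,"spin":0},{"fingers":-0.4,"x":-0.012,"y":-0.14,"z":0.23,"spin":0}]' 20
python3 -m handwheel '[{"fingers":-0.4,"x":0,"y":0,"z":0.02,"spin":0},{"fingers":-0.4,"x":0,"y":0,"z":0.03,"spin":0},{"fingers":-0.4,"x":0,"y":0,"z":0.03,"spin":0},{"fingers":-0.4,"x":0,"y":0,"z":0.03,"spin":0},{"fingers":-0.4,"x":0,"y":0,"z":0.03,"spin":0},{"fingers":-0.4,"x":0,"y":0,"z":0.03,"spin":0},{"fingers":-0.4,"x":0,"y":0,"z":0.03,"spin":0},{"fingers":-0.4,"x":0,"y":0,"z":0.03,"spin":0},{"fingers":-0.4,"x":0,"y":0,"z":0.03,"spin":0},{"fingers":-0.4,"x":0,"y":0,"z":0.03,"spin":0}]' 20
python3 - <<'E'
from h import *
im,d,c=shot("wrist","w7");P=cloud(d,c);np.save("pics/w7.npy",P);print(get_obs()["ee_pos"])
m=((P[:,:,2]>.108)&(P[:,:,2]<.122)&(d>0)&(np.arange(480)[:,None]<330)).astype(np.uint8)
n,L,s,ce=cv2.connectedComponentsWithStats(m)
for i in range(1,n):
    if s[i,4]>200: p=P[L==i];print("cap",s[i].tolist(),((p.min(0)+p.max(0))/2).round(4),p.mean(0).round(4),(p.max(0)-p.min(0)).round(3))
E
```

```text
time_s: 16.6
ee_pos: [0.4205, 0.198, 0.1723]
eef_rot: [-1.57, -0.0, 0.002]
force: [0.6, 0.1, -1.2]
grip_width: 0.0407
time_s: 17.6
ee_pos: [0.421, 0.2258, 0.1715]
eef_rot: [-1.571, 0.0, 0.001]
force: [0.4, 0.1, -0.9]
grip_width: 0.0406
[0.42099008 0.22589024 0.17154657]
cap [306, 137, 66, 68, 3375] [0.4317 0.2794 0.1121] [0.4318 0.2799 0.1134] [0.04  0.04  0.008]
```

View pics/w7.png

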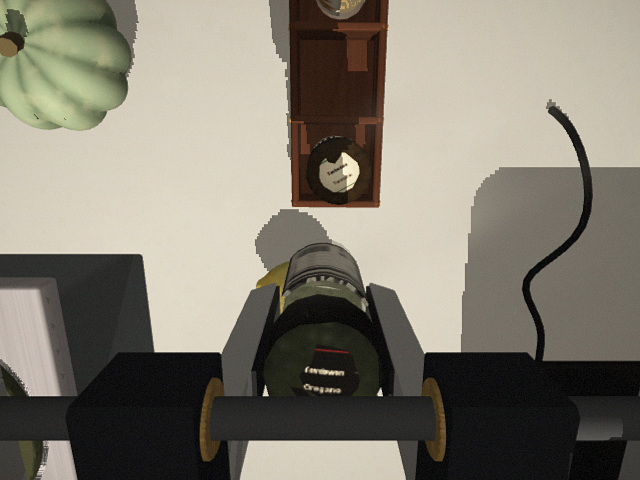

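The view shows the rack's free middle bay between dividers at v≈27 and v≈120 (u 291–386), the right jar cap at (340,170), and the held jar upright.

```bash
python3 - <<'E'
from h import *
c=cams.get_calibration("wrist");P=np.load("pics/w7.npy")
for q in [[(291,121),(383,119),(387,25),(290,28)],[(293,206),(380,207)]]:
    w=np.array([ray(u,v,.042,c) for u,v in q]);print(w.round(4).tolist(),w.mean(0).round(4))
# rack rim points by depth
m=(P[:,:,2]>.036)&(P[:,:,2]<.047)&(np.arange(480)[:,None]<212)&(abs(P[:,:,0]-.43)<.06)
p=P[m];p=p[p[:,1]>.2]
for y0 in np.arange(.24,.40,.02):
    q=p[abs(p[:,1]-y0)<.01];
    if len(q)>5: print(round(y0,2),np.percentile(q[:,0],[1,99]).round(4),np.percentile(q[:,0],[1,99]).mean().round(4))
print("ymin",np.percentile(p[:,1],1).round(4))
# held jar: lateral offsets vs ee
e=get_obs()["ee_pos"];m=(abs(P[:,:,0]-e[0])<.03)&(abs(P[:,:,1]-e[1])<.035)&(P[:,:,2]>.236)&(P[:,:,2]<.255);q=P[m];print("held cap",len(q),((q.min(0)+q.max(0))/2-e).round(4),(q.max(0)-e).round(3))
E
```

```text
[[0.3984, 0.3101], [0.4676, 0.3116], [0.4679, 0.3755], [0.3989, 0.3735]] [0.4332 0.3427]
[[0.3986, 0.2453], [0.4679, 0.2445]] [0.4333 0.2449]
0.24 [0.3978 0.4671] 0.4324
0.26 [0.398  0.4673] 0.4326
0.28 [0.3977 0.4674] 0.4325
0.3 [0.398  0.4675] 0.4328
0.32 [0.3984 0.4676] 0.433
0.34 [0.398  0.4678] 0.4329
0.36 [0.3985 0.4679] 0.4332
0.38 [0.3983 0.4678] 0.4331
0.4 [0.3985 0.4681] 0.4333
ymin 0.2453
held cap 11506 [0.     0.0058 0.074 ] [0.03  0.02  0.083]
```

```bash
python3 -m handwheel '[{"fingers":-0.4,"x":0.003,"y":0,"z":0.015,"spin":0},{"fingers":-0.4,"x":0.006,"y":0,"z":0.045,"spin":0},{"fingers":-0.4,"x":0.009,"y":0,"z":0.075,"spin":0},{"fingers":-0.4,"x":0.012,"y":0,"z":0.1,"spin":0},{"fingers":-0.4,"x":0.012,"y":0,"z":0.1175,"spin":0},{"fingers":-0.4,"x":0.012,"y":0,"z":0.1175,"spin":0},{"fingers":-0.4,"x":0.012,"y":0,"z":0.1175,"spin":0},{"fingers":-0.4,"x":0.012,"y":0.01,"z":0.1175,"spin":0},{"fingers":-0.4,"x":0.012,"y":0.03,"z":0.1175,"spin":0},{"fingers":-0.4,"x":0.012,"y":0.05,"z":0.1175,"spin":0}]' 20
python3 -m handwheel '[{"fingers":-0.4,"x":0,"y":0.02,"z":0,"spin":0},{"fingers":-0.4,"x":0,"y":0.04,"z":0,"spin":0},{"fingers":-0.4,"x":0,"y":0.055,"z":0,"spin":0},{"fingers":-0.4,"x":0,"y":0.068,"z":0,"spin":0},{"fingers":-0.4,"x":0,"y":0.075,"z":0,"spin":0},{"fingers":-0.4,"x":0,"y":0.078,"z":0,"spin":0},{"fingers":-0.4,"x":0,"y":0.08,"z":0,"spin":0},{"fingers":-0.4,"x":0,"y":0.08,"z":0,"spin":0},{"fingers":-0.4,"x":0,"y":0.08,"z":0,"spin":0},{"fingers":-0.4,"x":0,"y":0.08,"z":0,"spin":0}]' 20
```

```text
time_s: 18.65
ee_pos: [0.433, 0.3427, 0.1206]
eef_rot: [-1.571, -0.0, -0.0]
force: [0.9, -0.7, -1.5]
grip_width: 0.0405
time_s: 19.65
ee_pos: [0.4331, 0.3435, 0.042]
eef_rot: [-1.57, -0.001, 0.001]
force: [-0.6, -0.1, -1.5]
grip_width: 0.0405
```

```bash
python3 -m handwheel '[{"fingers":-0.4,"x":0,"y":0.001,"z":0,"spin":0},{"fingers":-0.4,"x":0,"y":0.0015,"z":0,"spin":0},{"fingers":-0.4,"x":0,"y":0.002,"z":0,"spin":0},{"fingers":-0.4,"x":0,"y":0.002,"z":0,"spin":0},{"fingers":-0.4,"x":0,"y":0.002,"z":0,"spin":0},{"fingers":-0.1,"x":0,"y":0.002,"z":0,"spin":0},{"fingers":0,"x":0,"y":0.002,"z":0,"spin":0},{"fingers":0.2,"x":0,"y":0.002,"z":0,"spin":0},{"fingers":0.4,"x":0,"y":0.002,"z":0,"spin":0},{"fingers":0.4,"x":0,"y":0.002,"z":0,"spin":0}]' 20
python3 -m handwheel '[{"fingers":0.4,"x":0,"y":-0.02,"z":0,"spin":0},{"fingers":0.4,"x":0,"y":-0.05,"z":0,"spin":0},{"fingers":0.4,"x":0,"y":-0.08,"z":0,"spin":0},{"fingers":0.4,"x":0,"y":-0.12,"z":0,"spin":0},{"fingers":0.4,"x":0,"y":-0.14,"z":-0.03,"spin":0},{"fingers":0.4,"x":0,"y":-0.15,"z":-0.07,"spin":0},{"fingers":0.4,"x":0,"y":-0.15,"z":-0.11,"spin":0},{"fingers":0.4,"x":0,"y":-0.15,"z":-0.13,"spin":0},{"fingers":0.4,"x":0,"y":-0.15,"z":-0.14,"spin":0},{"fingers":0.4,"x":0,"y":-0.15,"z":-0.14,"spin":0}]' 20
python3 - <<'E'
from h import *
im,d,c=shot("wrist","w8");P=cloud(d,c);print(get_obs()["ee_pos"])
m=((P[:,:,2]>.1)&(P[:,:,2]<.122)&(d>0)&(np.arange(480)[:,None]<270)).astype(np.uint8)
n,L,s,ce=cv2.connectedComponentsWithStats(m)
for i in range(1,n):
    if s[i,4]>200: p=P[L==i];q=p[p[:,2]>.109];print("cap",s[i].tolist(),((q.min(0)+q.max(0))/2).round(4),q.max(0).round(3),"normal",np.linalg.svd(q-q.mean(0),full_matrices=False)[2][2].round(3))
for m,a,ce in blobs(im,(18,120,80),(36,255,255),800):
    p=P[m&(d>0)];p=p[(p[:,2]>.005)&(p[:,2]<.06)];
    if len(p)>800:print("lemon?",a,ce.round(),((np.percentile(p,.5,0)+np.percentile(p,99.5,0))/2).round(3))
E
```

```text
time_s: 20.65
ee_pos: [0.4329, 0.3434, 0.0395]
eef_rot: [-1.571, 0.0, 0.001]
force: [-0.1, 0.7, -1.0]
grip_width: 0.065
time_s: 21.65
ee_pos: [0.4332, 0.2029, 0.1897]
eef_rot: [-1.571, -0.0, -0.001]
force: [-0.9, 0.7, 0.0]
grip_width: 0.0659
[0.43316631 0.20363846 0.18962184]
cap [288, 0, 68, 62, 3476] [0.4338 0.3384 0.1127] [0.454 0.354 0.116] normal [ 0.007 -0.028  1.   ]
cap [288, 99, 62, 66, 3140] [0.4317 0.2792 0.1125] [0.451 0.299 0.116] normal [-0.005 -0.     1.   ]
lemon? 3617 [287. 262.] [0.402 0.168 0.043]
lemon? 2953 [326. 370.] [0.438 0.061 0.042]
```

The jar stands upright at (0.434, 0.34), with a cap tilt under 0.03. Next is lemon A, with the jaws turned along y.

```bash
python3 -m handwheel '[{"fingers":1,"x":0.001,"y":0,"z":-0.01,"spin":-8},{"fingers":1,"x":0.002,"y":0,"z":-0.03,"spin":-16},{"fingers":1,"x":0.003,"y":0,"z":-0.06,"spin":-24.5},{"fingers":1,"x":0.004,"y":0,"z":-0.09,"spin":-33},{"fingers":1,"x":0.005,"y":0,"z":-0.115,"spin":-41.5},{"fingers":1,"x":0.005,"y":0.01,"z":-0.135,"spin":-50},{"fingers":1,"x":0.005,"y":0.02,"z":-0.147,"spin":-58.5},{"fingers":1,"x":0.005,"y":0.03,"z":-0.147,"spin":-67},{"fingers":1,"x":0.005,"y":0.04,"z":-0.147,"spin":-75.5},{"fingers":1,"x":0.005,"y":0.05,"z":-0.147,"spin":-84}]' 20
python3 -m handwheel '[{"fingers":1,"x":0,"y":0.01,"z":0,"spin":-4.7},{"fingers":1,"x":0,"y":0.03,"z":0,"spin":-4.7},{"fingers":1,"x":0,"y":0.05,"z":0,"spin":-4.7},{"fingers":1,"x":0,"y":0.06,"z":0,"spin":-4.7},{"fingers":1,"x":0,"y":0.06,"z":0,"spin":-4.7},{"fingers":1,"x":0,"y":0.06,"z":0,"spin":-4.7},{"fingers":1,"x":0,"y":0.06,"z":0,"spin":-4.7},{"fingers":1,"x":0,"y":0.06,"z":0,"spin":-4.7},{"fingers":1,"x":0,"y":0.06,"z":0,"spin":-4.7},{"fingers":1,"x":0,"y":0.06,"z":0,"spin":-4.7}]' 20
python3 - <<'E'
from h import *
im,d,c=shot("wrist","w9");P=cloud(d,c);print(get_obs()["ee_pos"])
for m,a,ce in blobs(im,(18,120,80),(36,255,255),800):
    p=P[m&(d>0)];p=p[(p[:,2]>.005)&(p[:,2]<.06)];print("lemon?",a,ce.round(),((np.percentile(p,.5,0)+np.percentile(p,99.5,0))/2).round(3),p[p[:,2]>p[:,2].max()-.006].mean(0).round(3))
E
```

```text
time_s: 22.7
ee_pos: [0.4384, 0.0574, 0.139]
eef_rot: [-1.571, -0.0, 1.474]
force: [0.0, -1.8, 0.3]
grip_width: 0.0943
time_s: 23.7
ee_pos: [0.4382, 0.0564, 0.0798]
eef_rot: [-1.571, -0.0, 1.549]
force: [0.2, 0.0, 0.9]
grip_width: 0.0938
[0.43816162 0.05639238 0.07972211]
lemon? 6631 [505. 184.] [0.393 0.159 0.04 ] [0.399 0.163 0.054]
lemon? 6563 [316. 259.] [0.436 0.053 0.043] [0.437 0.055 0.053]
```

```bash
python3 -m handwheel '[{"fingers":1,"x":0,"y":0.01,"z":0,"spin":0},{"fingers":1,"x":0,"y":0.03,"z":0,"spin":0},{"fingers":1,"x":0,"y":0.055,"z":0,"spin":0},{"fingers":1,"x":0,"y":0.075,"z":0,"spin":0},{"fingers":1,"x":0,"y":0.083,"z":0,"spin":0},{"fingers":1,"x":0,"y":0.086,"z":0,"spin":0},{"fingers":0.4,"x":0,"y":0.086,"z":0,"spin":0},{"fingers":0.2,"x":0,"y":0.086,"z":0,"spin":0},{"fingers":0,"x":0,"y":0.086,"z":0,"spin":0},{"fingers":-0.2,"x":0,"y":0.086,"z":0,"spin":0}]' 15
python3 -m handwheel '[{"fingers":-0.2,"x":0,"y":0,"z":0,"spin":0},{"fingers":-0.2,"x":0,"y":0,"z":0,"spin":0},{"fingers":-0.2,"x":0,"y":0,"z":0,"spin":0},{"fingers":-0.2,"x":0,"y":0,"z":0,"spin":0},{"fingers":-0.2,"x":0,"y":-0.01,"z":0,"spin":0},{"fingers":-0.2,"x":0,"y":-0.03,"z":0,"spin":0},{"fingers":-0.2,"x":0,"y":-0.06,"z":0,"spin":0},{"fingers":-0.2,"x":0,"y":-0.09,"z":0,"spin":0},{"fingers":-0.2,"x":0,"y":-0.12,"z":0,"spin":0},{"fingers":-0.2,"x":0,"y":-0.13,"z":0,"spin":0}]' 20
```

```text
time_s: 24.75
ee_pos: [0.4384, 0.0564, -0.006]
eef_rot: [-1.572, -0.0, 1.549]
force: [-0.1, -0.2, -0.0]
grip_width: 0.066
time_s: 25.75
ee_pos: [0.4391, 0.0565, 0.1264]
eef_rot: [-1.575, -0.0, 1.549]
force: [0.2, 0.4, -1.0]
grip_width: 0.0535
```

Lemon A held at 53.5 mm. I'll carry it to the tray, moving in y first and then out in x, while turning.

```bash
python3 -m handwheel '[{"fingers":-0.2,"x":-0.015,"y":0,"z":0,"spin":6},{"fingers":-0.2,"x":-0.045,"y":0,"z":0,"spin":14},{"fingers":-0.2,"x":-0.08,"y":0,"z":0,"spin":22},{"fingers":-0.2,"x":-0.115,"y":0,"z":0,"spin":30},{"fingers":-0.2,"x":-0.15,"y":0,"z":0,"spin":38.5},{"fingers":-0.2,"x":-0.19,"y":0,"z":0,"spin":47},{"fingers":-0.2,"x":-0.225,"y":0,"z":0,"spin":55.5},{"fingers":-0.2,"x":-0.26,"y":0,"z":0,"spin":64},{"fingers":-0.2,"x":-0.285,"y":0,"z":0,"spin":72},{"fingers":-0.2,"x":-0.3,"y":0,"z":0,"spin":80}]' 20
python3 -m handwheel '[{"fingers":-0.2,"x":0.01,"y":0,"z":-0.02,"spin":6},{"fingers":-0.2,"x":0.025,"y":0,"z":-0.05,"spin":13.2},{"fingers":-0.2,"x":0.045,"y":0,"z":-0.08,"spin":13.2},{"fingers":-0.2,"x":0.065,"y":0,"z":-0.11,"spin":13.2},{"fingers":-0.2,"x":0.085,"y":0,"z":-0.145,"spin":13.2},{"fingers":-0.2,"x":0.1,"y":0,"z":-0.175,"spin":13.2},{"fingers":-0.2,"x":0.106,"y":0.02,"z":-0.187,"spin":13.2},{"fingers":-0.2,"x":0.106,"y":0.04,"z":-0.187,"spin":13.2},{"fingers":-0.2,"x":0.106,"y":0.05,"z":-0.187,"spin":13.2},{"fingers":-0.2,"x":0.106,"y":0.05,"z":-0.187,"spin":13.2}]' 20
python3 - <<'E'
from h import *
im,d,c=shot("wrist","w10");print(get_obs()["ee_pos"],get_obs()["eef_rot"])
E
```

```text
time_s: 26.75
ee_pos: [0.4308, -0.2451, 0.1226]
eef_rot: [-1.57, 0.001, 0.145]
force: [0.0, 0.1, -1.4]
grip_width: 0.0537
time_s: 27.75
ee_pos: [0.5638, -0.4114, 0.0712]
eef_rot: [-1.569, 0.003, -0.078]
force: [-0.3, 0.8, -1.0]
grip_width: 0.0543
[ 0.56438933 -0.41183212  0.07303075] [-1.56999755e+00  1.11272698e-03 -7.77116465e-02]
```

View pics/w10.png

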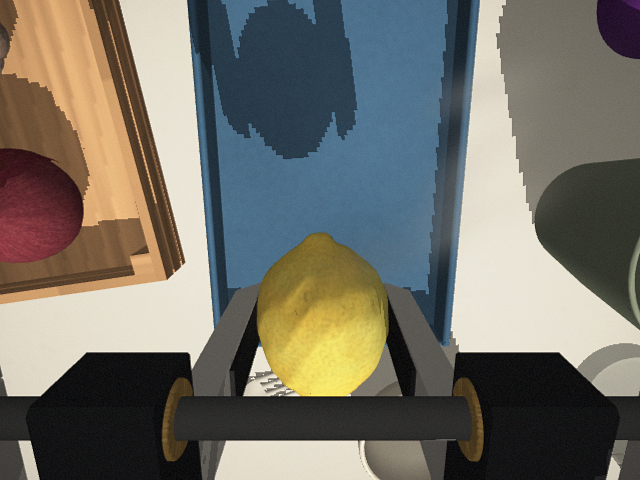

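The view shows lemon A over the tray's -y end at (322,315), lined up with the walls at u 220–450. I'll lower it, shifted slightly toward +y.

```bash
python3 -m handwheel '[{"fingers":-0.2,"x":0.002,"y":0.01,"z":0.005,"spin":0},{"fingers":-0.2,"x":0.002,"y":0.03,"z":0.005,"spin":0},{"fingers":-0.2,"x":0.002,"y":0.05,"z":0.005,"spin":0},{"fingers":-0.2,"x":0.002,"y":0.063,"z":0.005,"spin":0},{"fingers":-0.2,"x":0.002,"y":0.07,"z":0.005,"spin":0},{"fingers":-0.2,"x":0.002,"y":0.072,"z":0.005,"spin":0},{"fingers":-0.2,"x":0.002,"y":0.073,"z":0.005,"spin":0},{"fingers":-0.2,"x":0.002,"y":0.073,"z":0.005,"spin":0},{"fingers":-0.2,"x":0.002,"y":0.073,"z":0.005,"spin":0},{"fingers":-0.2,"x":0.002,"y":0.073,"z":0.005,"spin":0}]' 20
```

```text
time_s: 28.8
ee_pos: [0.5672, -0.4076, 0.0011]
eef_rot: [-1.571, -0.001, -0.078]
force: [0.2, 0.6, -1.6]
grip_width: 0.054
```

```bash
python3 -m handwheel '[{"fingers":-0.2,"x":0,"y":0.001,"z":0,"spin":0},{"fingers":-0.2,"x":0,"y":0.002,"z":0,"spin":0},{"fingers":-0.2,"x":0,"y":0.0025,"z":0,"spin":0},{"fingers":-0.2,"x":0,"y":0.0025,"z":0,"spin":0},{"fingers":0.25,"x":0,"y":0.0025,"z":0,"spin":0},{"fingers":0.4,"x":0,"y":0.0025,"z":0,"spin":0},{"fingers":0.5,"x":0,"y":0.0025,"z":0,"spin":0},{"fingers":0.55,"x":0,"y":0.0025,"z":0,"spin":0},{"fingers":0.55,"x":0,"y":0.0025,"z":0,"spin":0},{"fingers":0.55,"x":0,"y":0.0025,"z":0,"spin":0}]' 20
python3 -m handwheel '[{"fingers":0.55,"x":0,"y":-0.01,"z":0,"spin":0},{"fingers":0.55,"x":0,"y":-0.03,"z":0,"spin":0},{"fingers":0.55,"x":0,"y":-0.06,"z":0,"spin":0},{"fingers":0.55,"x":0,"y":-0.1,"z":0,"spin":0},{"fingers":0.55,"x":-0.01,"y":-0.14,"z":0,"spin":0},{"fingers":0.55,"x":-0.04,"y":-0.16,"z":0.02,"spin":0},{"fingers":0.55,"x":-0.07,"y":-0.17,"z":0.05,"spin":0},{"fingers":0.55,"x":-0.1,"y":-0.17,"z":0.09,"spin":0},{"fingers":0.55,"x":-0.13,"y":-0.17,"z":0.13,"spin":0},{"fingers":0.55,"x":-0.14,"y":-0.17,"z":0.17,"spin":0}]' 20
python3 - <<'E'
from h import *
o=get_obs();im,d,c=shot("wrist","w11");P=cloud(d,c);print(o["ee_pos"],o["eef_rot"])
for m,a,ce in blobs(im,(18,120,80),(36,255,255),300):
    p=P[m&(d>0)];p=p[(p[:,2]>.005)&(p[:,2]<.07)];print("lemon?",a,ce.round(),((np.percentile(p,.5,0)+np.percentile(p,99.5,0))/2).round(3),p[:,2].max())
E
```

```text
time_s: 29.8
ee_pos: [0.567, -0.4074, -0.002]
eef_rot: [-1.571, 0.0, -0.078]
force: [-0.2, 0.2, -0.1]
grip_width: 0.0731
time_s: 30.8
ee_pos: [0.4387, -0.2256, 0.169]
eef_rot: [-1.571, -0.001, -0.079]
force: [1.2, 0.2, 0.4]
grip_width: 0.073
[ 0.43865264 -0.22560963  0.16896482] [-1.57130318e+00 -8.32210300e-04 -7.90736318e-02]
```

```bash
python3 -m handwheel '[{"fingers":0.5,"x":-0.003,"y":0,"z":0.015,"spin":-6},{"fingers":0.5,"x":-0.01,"y":0,"z":0.05,"spin":-14},{"fingers":0.5,"x":-0.017,"y":0,"z":0.095,"spin":-22},{"fingers":0.5,"x":-0.025,"y":0,"z":0.14,"spin":-30},{"fingers":0.5,"x":-0.033,"y":0,"z":0.185,"spin":-38},{"fingers":0.5,"x":-0.041,"y":0,"z":0.23,"spin":-46.5},{"fingers":0.5,"x":-0.05,"y":0,"z":0.275,"spin":-55},{"fingers":0.5,"x":-0.058,"y":0,"z":0.32,"spin":-63},{"fingers":0.5,"x":-0.064,"y":0,"z":0.36,"spin":-71},{"fingers":0.5,"x":-0.068,"y":0,"z":0.384,"spin":-79}]' 20
python3 -m handwheel '[{"fingers":0.5,"x":0,"y":0.01,"z":0,"spin":-3},{"fingers":0.5,"x":0,"y":0.03,"z":0,"spin":-3},{"fingers":0.5,"x":0,"y":0.05,"z":0,"spin":-3},{"fingers":0.5,"x":0,"y":0.07,"z":0,"spin":-3},{"fingers":0.5,"x":0,"y":0.08,"z":0,"spin":-3},{"fingers":0.5,"x":0,"y":0.085,"z":0,"spin":-3},{"fingers":0.5,"x":0,"y":0.085,"z":0,"spin":-3},{"fingers":0.5,"x":0,"y":0.085,"z":0,"spin":-3},{"fingers":0.5,"x":0,"y":0.085,"z":0,"spin":-3},{"fingers":0.5,"x":0,"y":0.085,"z":0,"spin":-3}]' 20
python3 - <<'E'
from h import *
o=get_obs();im,d,c=shot("wrist","w12");P=cloud(d,c);e=o["ee_pos"];print(e,o["eef_rot"],o["grip_width"])
yaw=o["eef_rot"][2];T=np.array([[np.cos(yaw),np.sin(yaw)],[-np.sin(yaw),np.cos(yaw)]])
for m,a,ce in blobs(im,(18,120,80),(36,255,255),800):
    p=P[m&(d>0)];p=p[(p[:,2]>.005)&(p[:,2]<.06)];t=(p[:,:2]-e[:2])@T.T
    k=max(cv2.findContours(m.astype(np.uint8),0,1)[0],key=cv2.contourArea)[:,0];w=np.array([ray(u,v,.03,c) for u,v in k],np.float32);print(cv2.fitEllipse(w*1000))
    print("lemon",a,ce.round(),p[p[:,2]>p[:,2].max()-.006].mean(0).round(3),"tool x,z",np.percentile(t,[.5,99.5],axis=0).round(3).tolist())
E
```

```text
time_s: 31.85
ee_pos: [0.4024, 0.1636, 0.169]
eef_rot: [-1.572, -0.001, 1.309]
force: [-0.4, 0.1, -0.3]
grip_width: 0.0703
time_s: 32.85
ee_pos: [0.4031, 0.1612, 0.0836]
eef_rot: [-1.572, -0.0, 1.353]
force: [0.4, -0.2, -0.2]
grip_width: 0.0708
[0.40307578 0.16117245 0.08356913] [-1.57164615e+00 -4.81380004e-04  1.35325834e+00] 0.07081578327684715
((402.1195983886719, 164.42431640625), (52.623504638671875, 72.46351623535156), 81.01809692382812)
lemon 7296 [327. 252.] [0.4   0.166 0.054] tool x,z [[-0.022, -0.031], [0.028, 0.039]]
((430.4920959472656, 287.0245056152344), (19.26205062866211, 44.509727478027344), 148.0828857421875)
lemon 958 [529. 257.] [0.415 0.269 0.057] tool x,z [[0.105, 0.008], [0.111, 0.015]]
```

View pics/w12.png

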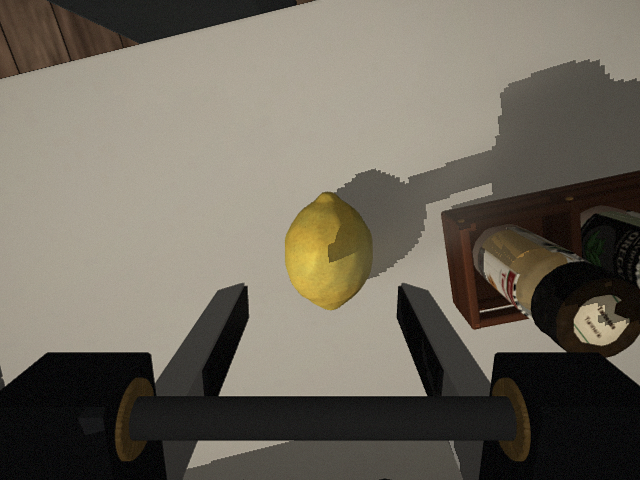

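Lemon B is centred at (327,252) between the jaws, and the rack jar clears the gripper body by about 1 cm. I'll grasp it.

```bash
python3 -m handwheel '[{"fingers":0.5,"x":0.002,"y":0.01,"z":0.003,"spin":0},{"fingers":0.5,"x":0.002,"y":0.03,"z":0.003,"spin":0},{"fingers":0.5,"x":0.002,"y":0.055,"z":0.003,"spin":0},{"fingers":0.5,"x":0.002,"y":0.075,"z":0.003,"spin":0},{"fingers":0.5,"x":0.002,"y":0.085,"z":0.003,"spin":0},{"fingers":0.5,"x":0.002,"y":0.0885,"z":0.003,"spin":0},{"fingers":0.2,"x":0.002,"y":0.0885,"z":0.003,"spin":0},{"fingers":0.1,"x":0.002,"y":0.0885,"z":0.003,"spin":0},{"fingers":-0.2,"x":0.002,"y":0.0885,"z":0.003,"spin":0},{"fingers":-0.2,"x":0.002,"y":0.0885,"z":0.003,"spin":0}]' 15
python3 -m handwheel '[{"fingers":-0.2,"x":0,"y":0,"z":0,"spin":0},{"fingers":-0.2,"x":0,"y":0,"z":0,"spin":0},{"fingers":-0.2,"x":0,"y":0,"z":0,"spin":0},{"fingers":-0.2,"x":0,"y":-0.01,"z":0,"spin":0},{"fingers":-0.2,"x":0,"y":-0.03,"z":0,"spin":0},{"fingers":-0.2,"x":0,"y":-0.06,"z":0,"spin":0},{"fingers":-0.2,"x":0,"y":-0.09,"z":0,"spin":0},{"fingers":-0.2,"x":0,"y":-0.12,"z":0,"spin":0},{"fingers":-0.2,"x":0,"y":-0.14,"z":0,"spin":0},{"fingers":-0.2,"x":0,"y":-0.15,"z":0,"spin":0}]' 20
```

```text
time_s: 33.9
ee_pos: [0.4008, 0.1639, -0.0048]
eef_rot: [-1.572, -0.001, 1.353]
force: [-0.4, 2.0, 3.5]
grip_width: 0.0539
time_s: 34.9
ee_pos: [0.4006, 0.1637, 0.1467]
eef_rot: [-1.573, -0.001, 1.353]
force: [-0.0, -0.9, -1.2]
grip_width: 0.0535
```

```bash
python3 -m handwheel '[{"fingers":-0.2,"x":-0.015,"y":0,"z":-0.004,"spin":5},{"fingers":-0.2,"x":-0.05,"y":0,"z":-0.014,"spin":12},{"fingers":-0.2,"x":-0.095,"y":0,"z":-0.028,"spin":20},{"fingers":-0.2,"x":-0.14,"y":0,"z":-0.042,"spin":28},{"fingers":-0.2,"x":-0.185,"y":0,"z":-0.056,"spin":36},{"fingers":-0.2,"x":-0.23,"y":0,"z":-0.07,"spin":44},{"fingers":-0.2,"x":-0.275,"y":0,"z":-0.083,"spin":52},{"fingers":-0.2,"x":-0.32,"y":0,"z":-0.096,"spin":60},{"fingers":-0.2,"x":-0.365,"y":0,"z":-0.109,"spin":68},{"fingers":-0.2,"x":-0.398,"y":0,"z":-0.119,"spin":76}]' 20
python3 -m handwheel '[{"fingers":-0.2,"x":0,"y":0,"z":0,"spin":6},{"fingers":-0.2,"x":0,"y":0,"z":0,"spin":6},{"fingers":-0.2,"x":0,"y":0,"z":0,"spin":6},{"fingers":-0.2,"x":0,"y":0,"z":0,"spin":6},{"fingers":-0.2,"x":0,"y":0,"z":0,"spin":6},{"fingers":-0.2,"x":0,"y":0,"z":0,"spin":6},{"fingers":-0.2,"x":0,"y":0,"z":0,"spin":6},{"fingers":-0.2,"x":0,"y":0,"z":0,"spin":6},{"fingers":-0.2,"x":0,"y":0,"z":0,"spin":6},{"fingers":-0.2,"x":0,"y":0,"z":0,"spin":6}]' 20
```

```text
time_s: 35.9
ee_pos: [0.4298, -0.2531, 0.144]
eef_rot: [-1.57, 0.001, 0.02]
force: [0.2, -0.2, -0.8]
grip_width: 0.0536
time_s: 36.9
ee_pos: [0.4306, -0.2506, 0.1445]
eef_rot: [-1.571, -0.0, -0.078]
force: [-0.3, 0.4, -0.9]
grip_width: 0.0534
```

```bash
python3 -m handwheel '[{"fingers":-0.2,"x":0.015,"y":0,"z":-0.01,"spin":0},{"fingers":-0.2,"x":0.045,"y":0,"z":-0.02,"spin":0},{"fingers":-0.2,"x":0.08,"y":0,"z":-0.035,"spin":0},{"fingers":-0.2,"x":0.115,"y":0,"z":-0.045,"spin":0},{"fingers":-0.2,"x":0.14,"y":0,"z":-0.05,"spin":0},{"fingers":-0.2,"x":0.149,"y":0.01,"z":-0.05,"spin":0},{"fingers":-0.2,"x":0.149,"y":0.03,"z":-0.05,"spin":0},{"fingers":-0.2,"x":0.149,"y":0.05,"z":-0.05,"spin":0},{"fingers":-0.2,"x":0.149,"y":0.065,"z":-0.05,"spin":0},{"fingers":-0.2,"x":0.149,"y":0.07,"z":-0.05,"spin":0}]' 20
python3 - <<'E'
from h import *
o=get_obs();im,d,c=shot("wrist","w13");s,_,_=shot("side");print(o["ee_pos"],o["eef_rot"])
cv2.imwrite("pics/w13b.png",np.hstack([im[:,:,::-1][::2,::2],cv2.resize(s[220:340,360:520,::-1],(320,240))]))
E
```

```text
time_s: 37.9
ee_pos: [0.5742, -0.3115, 0.0725]
eef_rot: [-1.569, 0.003, -0.078]
force: [0.4, -0.5, -1.2]
grip_width: 0.0537
[ 0.57422231 -0.3114849   0.07250169] [-1.56947359  0.00256004 -0.07796833]
```

View pics/w13b.png

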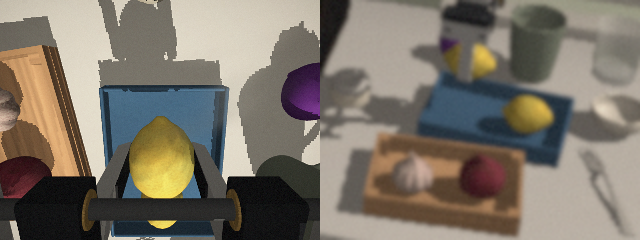

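The left half shows lemon B at (162,158) over the tray's +y half, centred between the walls. The right half shows lemon A in the tray (527,113), with onion and garlic in the crate. I'll lower and release.

```bash
python3 -m handwheel '[{"fingers":-0.2,"x":0,"y":0.01,"z":0,"spin":0},{"fingers":-0.2,"x":0,"y":0.03,"z":0,"spin":0},{"fingers":-0.2,"x":0,"y":0.05,"z":0,"spin":0},{"fingers":-0.2,"x":0,"y":0.063,"z":0,"spin":0},{"fingers":-0.2,"x":0,"y":0.069,"z":0,"spin":0},{"fingers":-0.2,"x":0,"y":0.0715,"z":0,"spin":0},{"fingers":-0.2,"x":0,"y":0.073,"z":0,"spin":0},{"fingers":-0.2,"x":0,"y":0.074,"z":0,"spin":0},{"fingers":-0.2,"x":0,"y":0.0745,"z":0,"spin":0},{"fingers":-0.2,"x":0,"y":0.0745,"z":0,"spin":0}]' 20
python3 -m handwheel '[{"fingers":-0.2,"x":0,"y":0.0005,"z":0,"spin":0},{"fingers":-0.2,"x":0,"y":0.001,"z":0,"spin":0},{"fingers":0.25,"x":0,"y":0.001,"z":0,"spin":0},{"fingers":0.4,"x":0,"y":0.001,"z":0,"spin":0},{"fingers":0.5,"x":0,"y":0.001,"z":0,"spin":0},{"fingers":0.55,"x":0,"y":0.001,"z":0,"spin":0},{"fingers":0.55,"x":0,"y":0.001,"z":0,"spin":0},{"fingers":0.55,"x":0,"y":0.001,"z":0,"spin":0},{"fingers":0.55,"x":0,"y":-0.01,"z":0,"spin":0},{"fingers":0.55,"x":0,"y":-0.03,"z":0,"spin":0}]' 20
python3 -m handwheel '[{"fingers":0.55,"x":0,"y":-0.03,"z":0,"spin":0},{"fingers":0.55,"x":0,"y":-0.07,"z":0,"spin":0},{"fingers":0.55,"x":0,"y":-0.11,"z":0,"spin":0},{"fingers":0.55,"x":-0.02,"y":-0.14,"z":-0.01,"spin":0},{"fingers":0.55,"x":-0.06,"y":-0.16,"z":-0.02,"spin":0},{"fingers":0.55,"x":-0.1,"y":-0.17,"z":-0.03,"spin":0},{"fingers":0.55,"x":-0.13,"y":-0.17,"z":-0.03,"spin":0},{"fingers":0.55,"x":-0.14,"y":-0.17,"z":-0.03,"spin":0},{"fingers":0.55,"x":-0.14,"y":-0.17,"z":-0.03,"spin":0},{"fingers":0.55,"x":-0.14,"y":-0.17,"z":-0.03,"spin":0}]' 20
python3 - <<'E'
from h import *
im,d,c=shot("wrist","w14");P=cloud(d,c)
for m,a,ce in blobs(im,(18,120,80),(36,255,255),300)+blobs(im,(165,80,40),(179,255,255),300):
    p=P[m&(d>0)];p=p[(p[:,2]>.005)&(p[:,2]<.1)];print(a,ce.round(),((np.percentile(p,.5,0)+np.percentile(p,99.5,0))/2).round(3),p[:,2].max().round(3))
s,_,_=shot("side");q,ds,cs=shot("scene");Q=cloud(ds,cs)
m=((Q[:,:,2]>.104)&(Q[:,:,2]<.122)&(abs(Q[:,:,0]-.43)<.05)&(Q[:,:,1]>.2)&(Q[:,:,1]<.46)).astype(np.uint8);n,L,st,ce=cv2.connectedComponentsWithStats(m)
for i in range(1,n):
    if st[i,4]>40:p=Q[L==i];print("cap",st[i,4],p.mean(0).round(3))
cv2.imwrite("pics/end.png",np.hstack([im[:,:,::-1][::2,::2],cv2.resize(s[200:350,300:520,::-1],(352,240)),cv2.resize(q[260:360,150:280,::-1],(312,240))])[:,:800+184][:, :])
E
python3 -c "
import cv2;a=cv2.imread('pics/end.png');cv2.imwrite('pics/end2.png',cv2.resize(a,(800,195)))"
```

```text
time_s: 39.0
ee_pos: [0.5754, -0.3121, 0.0004]
eef_rot: [-1.571, -0.0, -0.078]
force: [0.1, 0.1, -0.2]
grip_width: 0.0531
time_s: 40.0
ee_pos: [0.5746, -0.3117, 0.0297]
eef_rot: [-1.57, 0.002, -0.078]
force: [-0.5, 0.6, 0.2]
grip_width: 0.0729
time_s: 41.0
ee_pos: [0.4341, -0.3311, 0.2004]
eef_rot: [-1.571, -0.001, -0.078]
force: [0.2, -0.9, 0.7]
grip_width: 0.0727
4067 [484. 186.] [ 0.574 -0.311  0.047] 0.063
3509 [470. 287.] [ 0.566 -0.405  0.044] 0.062Traceback (most recent call last):
  File "<stdin>", line 4, in <module>
    return _quantile_unchecked(
        a, q, axis, out, overwrite_input, method, keepdims, weights)
    return _ureduce(a,
                    func=_quantile_ureduce_func,
    ...<5 lines>...
                    overwrite_input=overwrite_input,
                    method=method)
    r = func(a, **kwargs)
    result = _quantile(arr,
                       quantiles=q,
    ...<2 lines>...
                       out=out,
                       weights=wgt)
    slices_having_nans = np.isnan(arr[-1, ...])
                                  ~~~^^^^^^^^^
IndexError: index -1 is out of bounds for axis 0 with size 0
[ WARN:0@0.017] global loadsave.cpp:275 findDecoder imread_('pics/end.png'): can't open/read file: check file path/integrity
Traceback (most recent call last):
cv2.error: OpenCV(4.12.0) /io/opencv/modules/imgproc/src/resize.cpp:4208: error: (-215:Assertion failed) !ssize.empty() in function 'resize'
```

The lemons measure inside the tray. The script tripped on an empty mask, so I'm repeating the final check.

```bash
python3 - <<'E'
from h import *
im,d,c=shot("wrist");s,_,_=shot("side");q,ds,cs=shot("scene");Q=cloud(ds,cs)
m=((Q[:,:,2]>.104)&(Q[:,:,2]<.122)&(abs(Q[:,:,0]-.43)<.05)&(Q[:,:,1]>.2)&(Q[:,:,1]<.46)).astype(np.uint8);n,L,st,ce=cv2.connectedComponentsWithStats(m)
for i in range(1,n):
    if st[i,4]>25:p=Q[L==i];print("cap",st[i,4],p.mean(0).round(3),p.min(0).round(3),p.max(0).round(3))
cv2.imwrite("pics/end2.png",np.hstack([im[:,:,::-1][::2,::2],cv2.resize(q[270:350,165:275,::-1],(330,240))]))
E
```

```text
cap 197 [0.43  0.28  0.114] [0.411 0.26  0.104] [0.453 0.3   0.12 ]
cap 201 [0.432 0.343 0.114] [0.413 0.323 0.104] [0.454 0.363 0.121]
cap 210 [0.434 0.406 0.113] [0.415 0.387 0.104] [0.458 0.426 0.119]
```

View pics/end2.png

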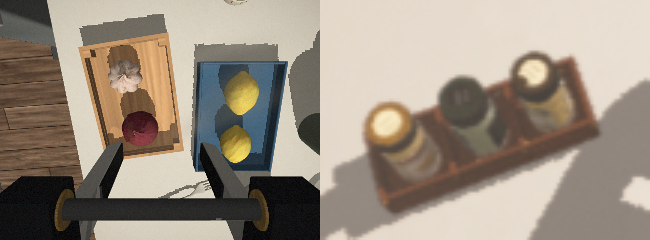

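Everything is in place. The onion (140,128) and garlic (125,77) are in the crate, both lemons (242,92) and (235,144) are in the tray, and three jars stand in the rack with cap centres at y = 0.280, 0.343 and 0.406. The arm is clear, so I'll hand in.

```bash
python3 -c "
from station import workorder,get_obs
print(get_obs()['time_s']);print(workorder.hand_in())"
```

```text
41.2
the job is handed in; nothing more can be done
None
```

The job is handed in at 41.2 s: both lemons are in the blue tray and the onion is in the crate beside the garlic. The loose jar is upright in the middle bay of the rack.

- **Last checks:** in the final pictures the lemons lie inside the tray and the onion and garlic inside the crate. All three caps stand 63 mm apart and within about 3 mm of their bay centres. The middle jar's cap tilt measured under 0.03 rad just after placing. The gripper is open and clear of everything.
- **What disagreed:** the fingertips measured about 15 mm above the reported TCP, not 19 mm below it as described. Because of that, my first onion grasp slipped off its shoulder; it stayed in place and nothing was dropped. I then commanded about 34 mm lower, and each later grasp held on the first try.
- **What failed:** one check script crashed on an empty mask. I repeated only its rack-jar and picture checks. The onion's position in the crate was judged from the picture, not measured.

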